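# Open up a battery charging dock and load it

## Task

Take the red-handled pry lever and lever off every yellow blanking cover that is snapped over a bay of the charging dock (do not pull at a cover with the gripper until the lever has sprung it), and put the covers in the green tray. Only when all the covers are in the tray, plug every blue battery pack upright and fully home into a bay of its own. Stand the lever back in its holder when you have done with it, and leave the other things on the bench where they are.

Things in the scene. Friction and masses are not known exactly. Their poses are not given: they have to be found in the camera images.
- dock: Grey charging dock, fixed, 84 (x) x 250 (y) x 56 mm high; origin: centre of its underside; its front (-x) looks at the robot. Bays at y = -75, 0, 75 mm. Each has a recess, x from -32 to 29 mm, 48 mm wide, floor 36 mm above the table, with a 4 mm wide ledge along both y sides, its top 46 mm above the table, carrying a cover; in the recess floor is a socket hole (see bay0).
- bay0 (a point): Centre of the socket floor of the bay at dock y = -75 mm, axes as the dock's. The hole is 40 (x) x 34 (y) mm, chamfered, 24 mm deep: mouth 36 mm, floor (this point) 12 mm above the table.
- bay1 (a point): Same for the bay at dock y = 0.
- bay2 (a point): Same for the bay at dock y = +75 mm.
- notch0 (a point): Middle of the sill of the notch in the dock's front wall (10 mm thick) before the bay at y = -75 mm, on the front face, 36 mm above the table; axes as the dock's. Notch 32 mm wide, open at the top: the lever's toe slides in over the sill under the cover's tongue (10 mm gap), up to a stop 8.5 mm behind the front face.
- notch1 (a point): Same for the bay at dock y = 0.
- notch2 (a point): Same for the bay at dock y = +75 mm.
- holder: Dark steel open pocket for the lever, fixed, 66 (x) x 40 (y) x 36 mm high, walls and floor 4 mm (inside 58 x 32 mm).
- holder_home (a point): Where the lever's origin is when the lever stands in the holder (inner floor, 17 mm to -x of the holder's middle; the lever's toe points along the holder's +x).
- lever: L-shaped pry lever, 120 g: upright square bar 18 x 18 mm, 125 mm tall (steel below, red grip from 40 mm up), with a flat steel toe at its foot, along its +x from 9 to 43 mm, 22 mm wide, 5 mm thick. Origin: centre of the bar's underside, z up the bar.
- tray: Green open tray for covers, fixed, 150 (x) x 200 (y) x 35 mm high, walls and floor 4 mm; origin: centre of its underside.
- mat: Black rubber mat, fixed, 170 x 210 x 2 mm, on which the packs stand; origin: centre of its underside.
- cover0: Yellow cover of the bay at dock y = -75 mm; None if that bay is open. 4 mm plate, x -24 to 28, 46.5 (y) mm, with a 6 mm block on it, x -18 to 22, and a 4 mm tongue in front, x -40 to -24, 26 mm wide, lying in the notch; 30 g; origin: underside, over bay and dock x = 0. Fitted: axes as the dock's, block flush with the deck; a sprung catch's two noses hold its front corners.
- pack0: Blue battery pack, 120 g, heavy at the bottom, upright block 38 (x) x 32 (y) x 72 mm; origin: centre of its underside, the plug end. Stands on the mat, may be absent (None). Fits any bay either way round, its 38 mm side along the dock's x; fully home its underside is on the socket floor.
- cover1: Yellow cover of the bay at dock y = 0 mm; None if that bay is open. Made as cover0. About 8 N up under the tongue frees it once the tongue is 8 mm up; it pivots on its rear edge. Let down, it stays propped with its front corners on the catch, 9 mm up (tilt 0.16 rad); the front part of its sides then stands over the deck and can be pinched across y. Pressing it down (8 N) snaps it in again.
- pack1: Blue battery pack, 120 g, heavy at the bottom, upright block 38 (x) x 32 (y) x 72 mm; origin: centre of its underside, the plug end. Stands on the mat, may be absent (None). Fits any bay either way round, its 38 mm side along the dock's x; fully home its underside is on the socket floor.
- cover2: Yellow cover of the bay at dock y = 75 mm; None if that bay is open. Made as cover0 and cover1.
- pack2: Blue battery pack, 120 g, heavy at the bottom, upright block 38 (x) x 32 (y) x 72 mm; origin: centre of its underside, the plug end. Stands on the mat, may be absent (None). Fits any bay either way round, its 38 mm side along the dock's x; fully home its underside is on the socket floor.
- carton: Bystander, to be left alone: cardboard carton with yellow tape, 100 x 80 x 60 mm; origin: centre of its underside.
- parcel: Bystander, to be left alone: flat cardboard parcel, 90 x 120 x 40 mm; origin: centre of its underside.
- tape: Bystander, to be left alone: orange roll of tape lying flat, 90 mm across, 48 mm high; origin: centre of its underside.
- marker: Bystander, to be left alone: black and white marker, 100 x 13 x 13 mm; origin: centre of its underside.
- scanner: Bystander, to be left alone: hand scanner lying down, 165 x 45 x 34 mm; origin: centre of its underside.
- notes: Bystander, to be left alone: block of paper, 75 x 60 x 18 mm; origin: centre of its underside.
Mind the look-alikes: they are no part of the job. Leave any orange or turquoise look-alike of the pack0 alone.

How it is judged:
By the outcome, as a careful person would: the job done as asked, in the order asked, and still so for the second after the job is handed in, with the robot touching nothing.
Of cover0, cover1, cover2 only 2 to 3 are there at a start; the rules pass over those that are not, and their reading is None.
Of pack0, pack1, pack2 only 2 to 3 are there at a start; the rules pass over those that are not, and their reading is None.
At some moment in a run one of pack0, pack1, pack2 may be knocked a few centimetres aside while the robot is not near it.
It also fails if it takes over 210 s, if anything falls off the work surface, if the arm or the gripper's body presses on something with over 40 N, if the wrist force passes 120 N, or if a joint passes its speed limit or range.

## Robot

A 6-joint arm with a two-finger parallel gripper is mounted at the origin on the work surface. World frame = base frame: x ahead of the robot, y to its left, z up, the work surface at z = 0. Lengths are in m, angles in rad, forces in N, time in s.
With the tool pointing down it reaches from about 0.25 to 0.725 m from the base axis. Payload 4 kg.
Tool frame: the origin (TCP) lies between the finger pads; the fingertips stand 17 mm ahead of it and the grasp point (between the pads) lies 2 mm behind it; y points along the fingers, z is the direction in which the jaws open and shut, and the axes are right-handed (so a half turn about y gives the same grasp; the last joint's range is limited). The gripper opens to 85 mm and grips with 20 to 120 N. Pads are 22 mm wide; open, the fingers measure 114 mm over their backs; the gripper's body (76 mm by 85 mm) begins 54 mm behind the grasp point. The pads swing forward as they close: fully open they stand 13 mm farther back than shut.
Start: joints at [1.237, 0.241, 0.005, 1.335, 0, 1.571], TCP at [0.164, 0.472, 0.248] pointing down, gripper open.
Joint ranges: [-2.72, 2.72], [-1.05, 1.87], [-1.09, 1.28], [-1.99, 2.15], [-1.42, 1.44], [-3.14, 3.14]. Speed limits (rad/s): [2.79, 2.79, 3.14, 3.14, 3.14, 3.14].

## Interface

Orientations are given as [roll, pitch, yaw] about the fixed x, y, z axes, in that order (R = Rz(yaw) Ry(pitch) Rx(roll)).
In Python, from workcell import sensors, eyes, order gives the robot as it stands. The module is installed in compiled form; this text tells all that it offers.
- The arm moves only by the tool jog_arm, never from a script. Its argument "series" is a list that holds one entry, the list of rows, each a list of 7 numbers: the closure, from 0 (fully open) to 1 (shut), then the shift along the world's x, y, z in cm, then the turn, a rotation vector about the world's x, y, z in rad. In form: [[[hand, x, y, z, rx, ry, rz], ...]]. A call has 1 to 5 rows; each row shifts and turns the commanded pose from where the row before left it; what a row does not reach is not made up. A row lasts 1/10 s, in which the tool goes at most 50 mm and 8.59 degrees, less where a joint would pass 70% of its speed; a pose out of reach is approached as far as the arm can. A call with a gripper value outside its range is refused whole. The fingers move at their own pace and stop on an object; the grip force is fixed at half the most. Time passes only in rows, so rows that do not move let the fingers close. It gives the time, the measured TCP pose, the force and the opening at its end, in the units of the state.
- sensors.get_obs(): the state, without advancing time (a new reading comes with each control period).
- eyes.read_camera(name): name is "scene" or "top" or "wrist"; returns a dict with "pixels" (384x512x3 uint8, blue, green, red), "camera_matrix" (3x3 intrinsics, pixels), "pose" (4x4, takes a point from camera to world coordinates). Camera axes: x right, y down, z forward; pixel columns grow to the right and rows downward; lengths in m; the calibration is good to about 2 mm. The wrist camera is an equidistant fisheye: a pixel r from the principal point sees the ray r / f radians off the axis. A picture is of the moment at which its call begins. There is no depth.
- order.close_job(): hands the job in, once; it reports no verdict.
The state is a dict: "t": time; "joints": joint angles; "joint_vel": joint speeds; "tau": joint torques, N m; "eef_pos": TCP position; "tool_rot": TCP orientation; "ft_force": force on the tool from outside, world axes, zero at the start; "wrist_torque": the same for the moment, N m; "grip_width": opening from 0.0 (shut) to 1.0 (fully open).
Only numpy, scipy, OpenCV 4.12 (cv2) and the standard library are available. Lean on these libraries where they do the work, as an engineer would, in place of code of your own. Each camera call takes 0.05 s, during which the arm holds its last target.

## Working session

There is one attempt and no reset: what is moved stays moved. The work goes in short steps, Python scripts to look and compute and a tool call to move; the robot and the scene stay as the last step left them, time stands still between calls to the robot, and variables do not carry over. Pictures are saved under pics/ and viewed, and the job is handed in when it is done.

Besides the shell and the picture viewer there is one more tool, called by a JSON object that holds its "method" and its "body", one argument or row to a line. jog_arm: Moves the arm, as the interface text tells. Its arguments: {"type":"object","properties":{"series":{"type":"array"}},"required":["series"]}

```bash
mkdir -p pics; cat > h.py <<'E'
import numpy as np, cv2
from workcell import sensors, eyes, order
def shot(name,fn=None):
    d=eyes.read_camera(name); im=np.array(d["pixels"]); 
    if fn: cv2.imwrite("pics/"+fn,im)
    return im,np.array(d["camera_matrix"]),np.array(d["pose"])
def ray(K,T,u,v,fish=False):
    x=(u-K[0,2])/K[0,0]; y=(v-K[1,2])/K[1,1]
    if fish:
        r=np.hypot(x,y); s=np.sin(r)/r if r>1e-9 else 1; d=np.array([x*s,y*s,np.cos(r)])
    else: d=np.array([x,y,1.])
    return T[:3,3],T[:3,:3]@d
def onz(K,T,u,v,z,fish=False):
    o,d=ray(K,T,u,v,fish); return o+d*(z-o[2])/d[2]
def proj(K,T,p,fish=False):
    c=T[:3,:3].T@(np.array(p)-T[:3,3])
    if fish:
        r=np.hypot(c[0],c[1]); th=np.arctan2(r,c[2]); s=th/r if r>1e-9 else 1
        return K[0,0]*c[0]*s+K[0,2],K[1,1]*c[1]*s+K[1,2]
    return K[0,0]*c[0]/c[2]+K[0,2],K[1,1]*c[1]/c[2]+K[1,2]
E
python3 - <<'E'
from h import *
for n in ["scene","top","wrist"]:
    im,K,T=shot(n,n+"0.png"); print(n,K.round(1).tolist(),T.round(3).tolist())
print(sensors.get_obs())
E
```

```text
scene [[411.0, 0.0, 245.0], [0.0, 411.0, 194.9], [0.0, 0.0, 1.0]] [[0.678, 0.443, -0.587, 1.138], [0.735, -0.381, 0.561, -0.578], [0.025, -0.812, -0.583, 0.654], [0.0, 0.0, 0.0, 1.0]]
top [[466.4, 0.0, 256.5], [0.0, 466.4, 187.3], [0.0, 0.0, 1.0]] [[-0.019, -0.996, 0.086, 0.446], [-1.0, 0.018, -0.012, 0.009], [0.01, -0.086, -0.996, 1.155], [0.0, 0.0, 0.0, 1.0]]
wrist [[297.3, 0.0, 258.1], [0.0, 297.3, 188.3], [0.0, 0.0, 1.0]] [[0.328, 0.904, 0.275, 0.093], [0.945, -0.313, -0.098, 0.496], [-0.002, 0.292, -0.956, 0.374], [0.0, 0.0, 0.0, 1.0]]
{'t': 0.15, 'joints': array([1.23699646e+00, 2.41245321e-01, 4.09825976e-03, 1.33520462e+00,
       6.21067768e-05, 1.57078687e+00]), 'joint_vel': array([-0.00015648, -0.00260483,  0.00313928, -0.00129365, -0.00033976,
       -0.00149095]), 'tau': array([-1.63737794e-03, -3.72635293e+01,  2.52638572e+01,  1.23635185e-02,
       -1.38968039e-04, -1.38160438e-06]), 'eef_pos': array([0.16366231, 0.47200814, 0.2476394 ]), 'tool_rot': array([-1.57235168e+00,  6.21214066e-05, -3.33790513e-01]), 'ft_force': array([-0.23579016,  0.01197932, -0.28127982]), 'wrist_torque': array([ 0.06805407, -0.00632122, -0.01028337]), 'grip_width': 0.9999984416899863}
```

View pics/scene0.png

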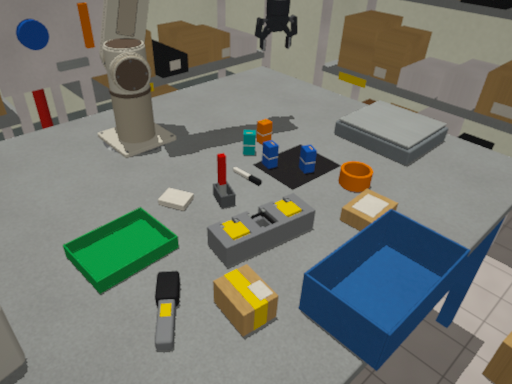

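View pics/top0.png

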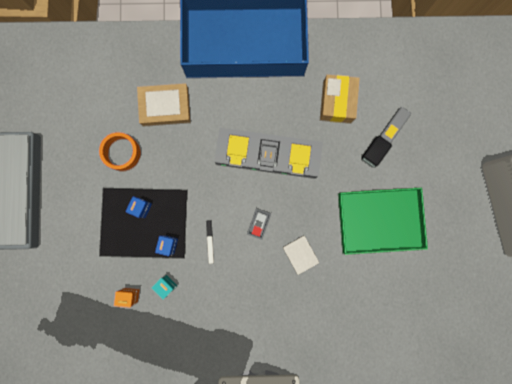

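View pics/wrist0.png

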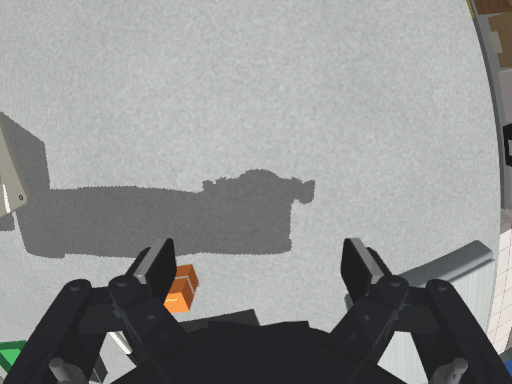

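Two covers, left (137..235 → bay2, px 237,150) and right (300,157; bay0), with the middle bay open. The blue packs are at (137,207) and (166,245). Their look-alikes are orange (125,298) and turquoise (164,287). The lever is at (259,224). Now a close crop to measure from.

```bash
python3 - <<'E'
from h import *
im=cv2.imread("pics/top0.png"); sc=cv2.imread("pics/scene0.png")
cv2.imwrite("pics/c1.png",np.vstack([cv2.resize(im[120:190,205:330],None,fx=6,fy=6,interpolation=cv2.INTER_CUBIC)]))
a=cv2.resize(im[180:270,100:280],None,fx=4.4,fy=4.4,interpolation=cv2.INTER_CUBIC)
cv2.imwrite("pics/c2.png",a)
cv2.imwrite("pics/c3.png",cv2.resize(sc[130:260,195:325],None,fx=4.6,fy=4.6,interpolation=cv2.INTER_CUBIC))
E
```

```text
(no output)
```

View pics/c1.png

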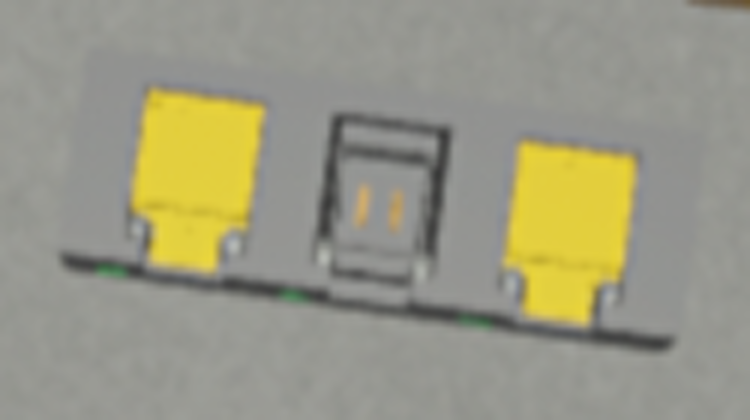

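View pics/c2.png

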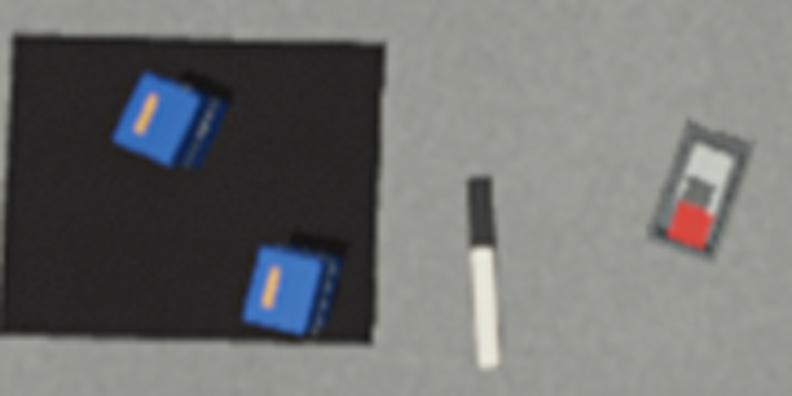

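View pics/c3.png

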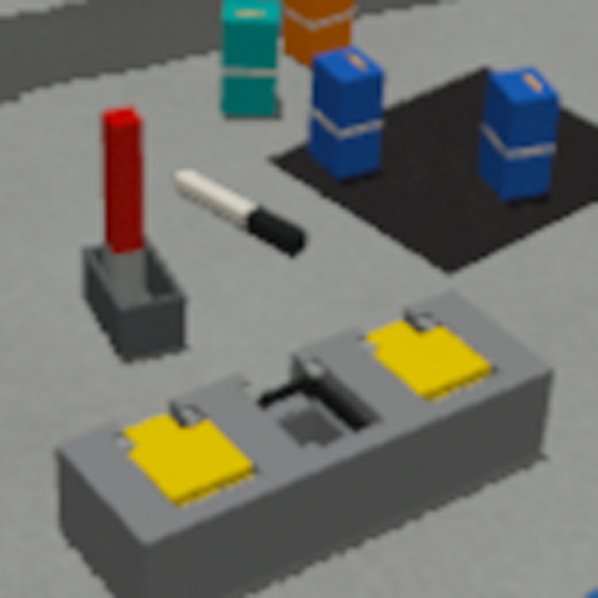

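```bash
python3 - <<'E'
from h import *
im,K,T=shot("top"); hsv=cv2.cvtColor(im,cv2.COLOR_BGR2HSV)
sc,Ks,Ts=shot("scene"); hs=cv2.cvtColor(sc,cv2.COLOR_BGR2HSV)
def comps(h,lo,hi,amin,amax=5000):
    m=cv2.inRange(h,lo,hi); n,l,s,c=cv2.connectedComponentsWithStats(m)
    return [(c[i],s[i],(l==i).astype(np.uint8)) for i in range(1,n) if amin<s[i,4]<amax]
print("yellow")
for c,s,m in comps(hsv,(22,120,120),(34,255,255),60):
    cn=cv2.findContours(m,0,2)[0][0]; 
    print(c.round(1),s,onz(K,T,*c,.051).round(4),cv2.minAreaRect(cn))
P=[]
print("red")
for c,s,m in comps(hsv,(0,150,100),(6,255,255),20): print(c.round(1),s,onz(K,T,*c,.125).round(4))
for c,s,m in comps(hs,(0,150,100),(6,255,255),20): print('scene',c.round(1),s)
print("blue")
for c,s,m in comps(hsv,(105,120,60),(125,255,255),60,1000):
    print(c.round(1),s,onz(K,T,*c,.07).round(4))
    # top faces brighter
    m2=m*(hsv[:,:,2]>150); 
    ys,xs=np.nonzero(m2); cc=(xs.mean(),ys.mean()); r=cv2.minAreaRect(np.c_[xs,ys].astype(np.float32)); print('  top',len(xs),cc,onz(K,T,*r[0],.074).round(4),r)
print("green")
for c,s,m in comps(hsv,(50,120,40),(75,255,255),500,20000):
    cn=max(cv2.findContours(m,0,2)[0],key=cv2.contourArea); r=cv2.minAreaRect(cn)
    print(c,s,onz(K,T,*r[0],.035).round(4),[onz(K,T,*b,.035).round(3)[:2] for b in cv2.boxPoints(r)])
# holder corners from crop c2 (4.4x, origin 100,180)
for (u,v) in [(687,120),(752,142),(714,260),(648,238)]:
    print('holder',onz(K,T,100+u/4.4,180+v/4.4,.036).round(4))
# deck front corners from c1 (6x origin 205,120)
for (u,v) in [(65,255),(672,338),(92,50),(705,128)]:
    print('deck',onz(K,T,205+u/6,120+v/6,.056).round(4))
E
```

```text
yellow
[341.1 100.2] [331  75  19  47 521] [ 0.749  -0.2124  0.051 ] ((340.7065124511719, 98.52400970458984), (14.322105407714844, 46.43134307861328), 6.632514476776123)
[391. 131.] [385 125  13  13  95] [ 0.6714 -0.3301  0.051 ] ((391.0000305175781, 131.00001525878906), (8.0, 11.600000381469727), 36.869895935058594)
[237.  148.4] [227 135  22  30 496] [0.6354 0.0412 0.051 ] ((236.74996948242188, 149.74998474121094), (19.516149520874023, 28.42569351196289), 8.130102157592773)
[299.3 157.3] [289 144  22  30 505] [ 0.6115 -0.1073  0.051 ] ((299.14410400390625, 158.41921997070312), (19.692392349243164, 28.547359466552734), 7.594643592834473)
red
[256.3 230.9] [252 226   9  10  60] [ 0.4386 -0.0006  0.125 ]
scene [ 41.5 108.3] [ 32  90  19  38 346]
scene [221.4 169.1] [217 154   9  31 236]
blue
[137.7 207.5] [125 196  26  22 330] [0.4976 0.273  0.07  ]
  top 189 (np.float64(135.64021164021165), np.float64(206.75661375661375)) [0.5    0.2776 0.074 ] ((135.3000030517578, 206.4000244140625), (13.416406631469727, 16.546903610229492), 26.56505012512207)
[165.8 245.5] [155 235  23  22 309] [0.4088 0.2083 0.07  ]
  top 193 (np.float64(164.32642487046633), np.float64(245.66839378238342)) [0.4088 0.2122 0.074 ] ((163.7353057861328, 245.558837890625), (13.824529647827148, 16.73495864868164), 14.03624439239502)
green
[382.24893121 220.52331908] [ 339  188   88   66 5146] [ 0.4573 -0.3046  0.035 ] [array([ 0.526, -0.2  ]), array([ 0.537, -0.405]), array([ 0.389, -0.408]), array([ 0.378, -0.206])]
holder [ 0.4945 -0.0021  0.036 ]
holder [ 0.4818 -0.0373  0.036 ]
holder [ 0.4183 -0.0153  0.036 ]
holder [0.4309 0.0203 0.036 ]
deck [0.6016 0.0918 0.056 ]
deck [ 0.5643 -0.1477  0.056 ]
deck [0.6838 0.0801 0.056 ]
deck [ 0.6481 -0.1634  0.056 ]
```

Checks: the covers are 150.4 mm apart (must be 150), the dock yaw is ≈ -0.16 rad, the holder measures 67x38 mm, and the lever is at ≈ (0.440,-0.002) with yaw -0.336. The only red things are the lever grip at (256,231) in the top view and a background object at (41,108) in the scene view. I'm moving above the lever.

{"method": "jog_arm", "body": {
  "series": [
    [[0,2.5,-4.3,0,0,0,-0.143],[0,2.5,-4.3,0,0,0,-0.143],[0,2.5,-4.3,0,0,0,-0.143],[0,2.5,-4.3,0,0,0,-0.143],[0,2.5,-4.3,0,0,0,-0.143]]
  ]
}}

```text
t: 0.75
eef_pos: [0.2893, 0.2557, 0.2484]
tool_rot: [-1.57, -0.0, -1.054]
ft_force: [0.2, 0.1, -0.5]
grip_width: 1.0
```

{"method": "jog_arm", "body": {
  "series": [
    [[0,2.5,-4.3,0,0,0,-0.143],[0,2.5,-4.3,0,0,0,-0.143],[0,2.5,-4.3,0,0,0,-0.143],[0,2.5,-4.3,0,0,0,-0.143],[0,2.5,-4.3,0,0,0,-0.143]]
  ]
}}

```text
t: 1.25
eef_pos: [0.4144, 0.0404, 0.2485]
tool_rot: [-1.57, 0.0, -1.77]
ft_force: [0.7, 0.3, -0.1]
grip_width: 1.003
```

{"method": "jog_arm", "body": {
  "series": [
    [[0,2.6,-4.2,0,0,0,-0.143],[0,0,0,0,0,0,0],[0,0,0,0,0,0,0]]
  ]
}}

```text
t: 1.55
eef_pos: [0.4397, -0.0006, 0.2479]
tool_rot: [-1.572, -0.0, -1.909]
ft_force: [-0.6, 0.6, -0.3]
grip_width: 0.996
```

```bash
python3 - <<'E'
from h import *
im,K,T=shot("wrist","w1.png"); print(T.round(3).tolist())
print([proj(K,T,p,True) for p in [(.4397,-.0006,.129),(.6255,-.034,.056)]])
im,K,T=shot("top","t1.png")
E
```

```text
[[0.943, -0.318, -0.098, 0.464], [-0.332, -0.902, -0.275, 0.069], [-0.001, 0.292, -0.956, 0.374], [0.0, 0.0, 0.0, 1.0]]
[(np.float64(258.8135514317918), np.float64(187.40970518646245)), (np.float64(415.5352299404602), np.float64(145.40052375799263))]
```

View pics/w1.png

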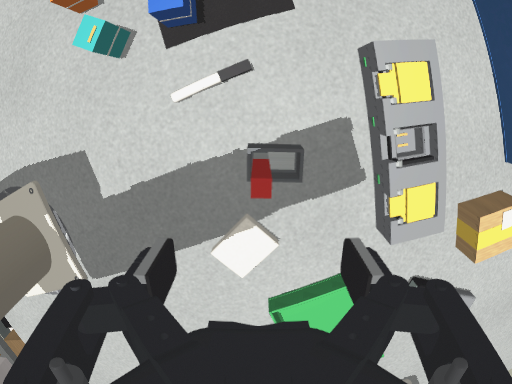

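Wrist view: the lever top is at ≈(261,188), against (259,187) predicted. The dock is on the right with its covers at (410,82) and (415,203). I'll refine both from here.

```bash
python3 - <<'E'
from h import *
im=cv2.imread("pics/w1.png")
cv2.imwrite("pics/c4.png",cv2.resize(im[135:205,235:315],None,fx=8,fy=8,interpolation=cv2.INTER_CUBIC))
cv2.imwrite("pics/c5.png",cv2.resize(im[30:250,350:450],None,fx=2.7,fy=2.7,interpolation=cv2.INTER_CUBIC))
E
```

```text
(no output)
```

View pics/c4.png

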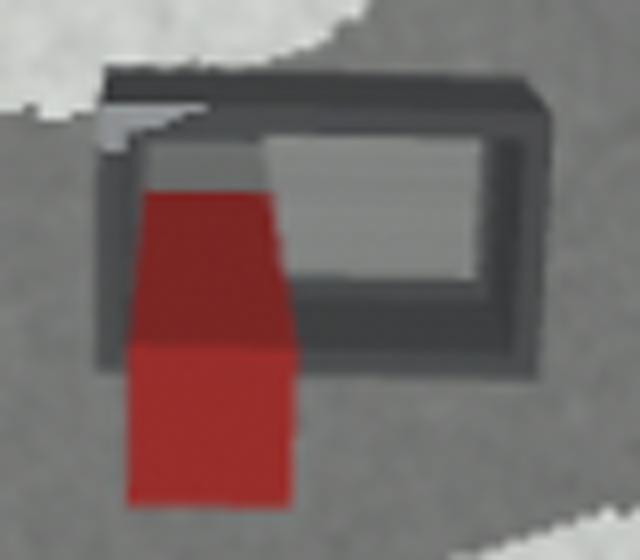

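View pics/c5.png

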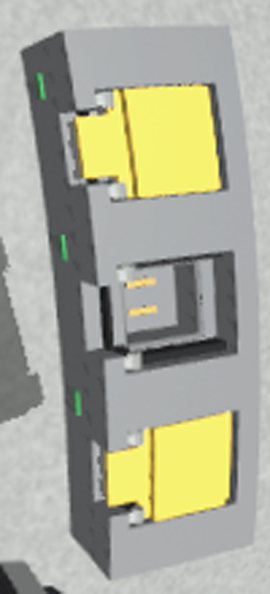

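```bash
python3 - <<'E'
from h import *
T=np.array(eyes.read_camera("wrist")["pose"]);K=np.array(eyes.read_camera("wrist")["camera_matrix"])
q=[onz(K,T,235+u/8,135+v/8,.129,True) for u,v in [(128,343),(298,343),(290,506),(127,506)]]
q=np.array(q);print('lever top',q.round(4)[:,:2].tolist(),q.mean(0).round(4),np.arctan2(*(q[1]-q[0])[[1,0]]),np.arctan2(*(q[2]-q[3])[[1,0]]))
q=np.array([onz(K,T,235+u/8,135+v/8,.036,True) for u,v in [(102,103),(550,113),(536,378),(97,370)]])
print('holder',q.round(4)[:,:2].tolist(),q.mean(0),np.arctan2(*(q[1]-q[0])[[1,0]]))
d=np.array([onz(K,T,350+u/2.7,30+v/2.7,.056,True) for u,v in [(63,30),(108,578),(258,543),(226,27)]])
print('deck',d.round(4)[:,:2].tolist(),d.mean(0))
fl,fr=d[0],d[1]; v=fl-fr; print('len',np.linalg.norm(v),'yaw',np.arctan2(-v[0],v[1]))
# yellow tongue front corners z=.05
t=np.array([onz(K,T,350+u/2.7,30+v/2.7,.050,True) for u,v in [(76,116),(81,180),(104,450),(108,505)]]);print(t.round(4)[:,:2].tolist())
E
```

```text
lever top [[0.4356, 0.0112], [0.4527, 0.0053], [0.4461, -0.0119], [0.4293, -0.0061]] [ 4.409e-01 -4.000e-04  1.290e-01] -0.33452064972974 -0.33497877393410475
holder [[0.4336, 0.0234], [0.4944, 0.0011], [0.4807, -0.0364], [0.4194, -0.0139]] [ 0.45702699 -0.00644875  0.036     ] -0.3521453348944249
deck [[0.6066, 0.0979], [0.5674, -0.1481], [0.6545, -0.1637], [0.6878, 0.0845]] [ 0.62905267 -0.03235598  0.056     ]
len 0.249079942897842 yaw -0.15796857851702714
[[0.6028, 0.0616], [0.5967, 0.0349], [0.5784, -0.0853], [0.5755, -0.1132]]
```

{"method": "jog_arm", "body": {
  "series": [
    [[0,0.1,0,-4,0,0,0],[0,0,0,-4,0,0,0],[0,0,0,-4,0,0,0],[0,0,0,-3.6,0,0,0],[0,0,0,0,0,0,0]]
  ]
}}

```text
t: 2.25
eef_pos: [0.4361, 0.0018, 0.0885]
tool_rot: [-1.58, -0.003, -1.904]
ft_force: [-1.1, 0.9, 0.2]
grip_width: 1.001
```

{"method": "jog_arm", "body": {
  "series": [
    [[1,0,0,0,0,0,0],[1,0,0,0,0,0,0],[1,0,0,0,0,0,0],[1,0,0,0,0,0,0],[1,0,0,0,0,0,0]]
  ]
}}

```text
t: 2.75
eef_pos: [0.442, 0.0003, 0.0936]
tool_rot: [-1.568, 0.001, -1.907]
ft_force: [-1.0, -0.5, 6.1]
grip_width: 0.202
```

{"method": "jog_arm", "body": {
  "series": [
    [[1,0,0,0,0,0,0],[1,0,0,0,0,0,0],[1,0,0,0,0,0,0]]
  ]
}}

```text
t: 3.05
eef_pos: [0.4419, 0.0003, 0.0936]
tool_rot: [-1.568, 0.001, -1.907]
ft_force: [-0.9, -0.6, 7.2]
grip_width: 0.204
```

{"method": "jog_arm", "body": {
  "series": [
    [[1,0,0,1,0,0,0],[1,0,0,2,0,0,0],[1,0,0,3,0,0,0],[1,0,0,3,0,0,0],[1,0,0,0,0,0,0]]
  ]
}}

```text
t: 3.55
eef_pos: [0.4434, 0.0004, 0.1866]
tool_rot: [-1.563, 0.003, -1.907]
ft_force: [1.2, -0.2, -0.8]
grip_width: 0.204
```

```bash
python3 - <<'E'
from h import *
o=sensors.get_obs(); print(o['eef_pos'],o['tool_rot'],o['ft_force'])
im,K,T=shot("wrist","w2.png"); im,K,T=shot("scene","s2.png")
cv2.imwrite("pics/c6.png",cv2.resize(im[100:260,180:340],None,fx=3.7,fy=3.7,interpolation=cv2.INTER_CUBIC))
E
```

```text
[4.43447181e-01 3.56981018e-04 1.86550660e-01] [-1.56331599  0.00264166 -1.90693174] [ 1.16641306 -0.24984941 -0.77654455]
```

View pics/w2.png

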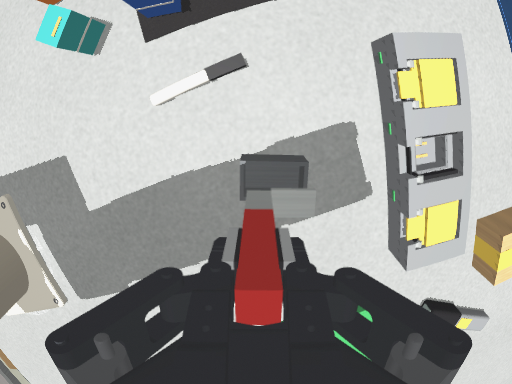

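View pics/c6.png

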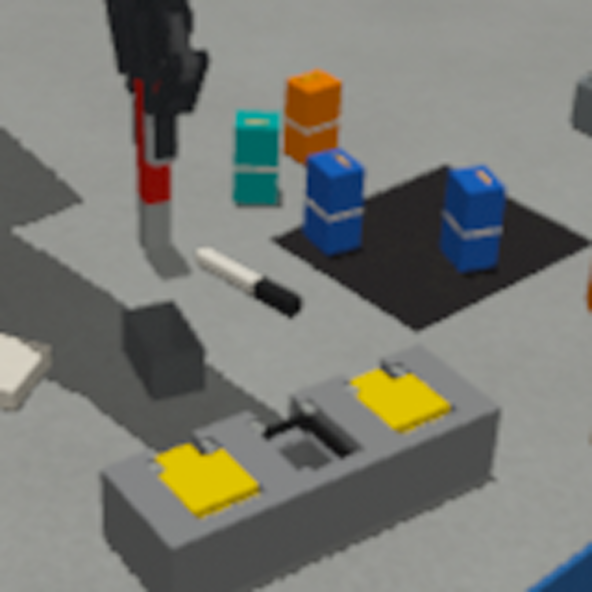

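{"method": "jog_arm", "body": {
  "series": [
    [[1,3.2,1.9,0,0,0,0.059],[1,3.2,1.9,0,0,0,0.059],[1,3.2,1.9,0,0,0,0.058],[1,0,0,0,0,0,0],[1,0,0,0,0,0,0]]
  ]
}}

```text
t: 4.15
eef_pos: [0.5357, 0.0576, 0.18]
tool_rot: [-1.576, -0.001, -1.73]
ft_force: [-1.2, 0.4, -1.5]
grip_width: 0.204
```

```bash
python3 - <<'E'
from h import *
o=sensors.get_obs(); print(o['eef_pos'],o['tool_rot'],o['ft_force'])
im,K,T=shot("wrist","w3.png"); np.savez("w3",K=K,T=T)
cv2.imwrite("pics/c7.png",cv2.resize(im[0:330,230:480],None,fx=1.8,fy=1.8,interpolation=cv2.INTER_CUBIC))
E
```

```text
[0.5356688  0.05762659 0.17997673] [-1.57553688e+00 -1.44989524e-03 -1.73024697e+00] [-1.21253629  0.43130643 -1.50816258]
```

View pics/c7.png

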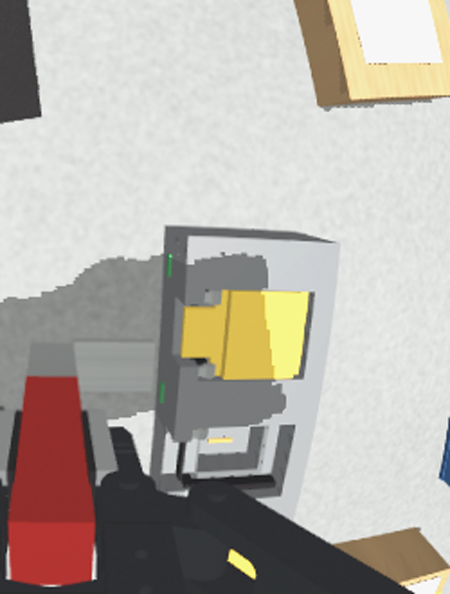

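```bash
python3 - <<'E'
from h import *
d=np.load("w3.npz");K,T=d['K'],d['T']
P=lambda u,v,z:onz(K,T,230+u/1.8,v/1.8,z,True).round(4)[:2]
print('tongue',P(183,307,.05),P(181,358,.05))
print('toe',P(155,343,.0954),P(157,391,.0954),'barfoot',P(75,343,.0954))
print('deck corner fl',P(188,237,.056),'fr notch top edge')
e=sensors.get_obs()['eef_pos']; ex=np.array([.9872,-.1593]); print('pred tip',e[:2]+.043*ex)
E
```

```text
tongue [0.6021 0.0595] [0.5987 0.0327]
toe [0.5791 0.0586] [0.5779 0.0367] barfoot [0.5459 0.0639]
deck corner fl [0.607  0.0952] fr notch top edge
pred tip [0.57760902 0.05035577]
```

{"method": "jog_arm", "body": {
  "series": [
    [[1,0,0.2,-2.6,0,0,0],[1,0,0,-2.6,0,0,0],[1,0,0,0,0,0,0],[1,0,0,0,0,0,0],[1,0,0,0,0,0,0]]
  ]
}}

```text
t: 4.7
eef_pos: [0.5373, 0.0591, 0.1318]
tool_rot: [-1.569, 0.001, -1.731]
ft_force: [0.2, 0.4, -0.8]
grip_width: 0.203
```

```bash
python3 - <<'E'
from h import *
o=sensors.get_obs(); print(o['eef_pos'],o['tool_rot'],o['ft_force'])
im,K,T=shot("wrist","w4.png"); np.savez("w4",K=K,T=T)
cv2.imwrite("pics/c8.png",cv2.resize(im[80:330,230:430],None,fx=2.3,fy=2.3,interpolation=cv2.INTER_CUBIC))
im,K,T=shot("scene","s4.png")
cv2.imwrite("pics/c9.png",cv2.resize(im[140:260,195:325],None,fx=4.6,fy=4.6,interpolation=cv2.INTER_CUBIC))
E
```

```text
[0.53732414 0.05912725 0.1317866 ] [-1.56881218e+00  5.24570368e-04 -1.73144246e+00] [ 0.24718134  0.44786556 -0.82574455]
```

View pics/c8.png

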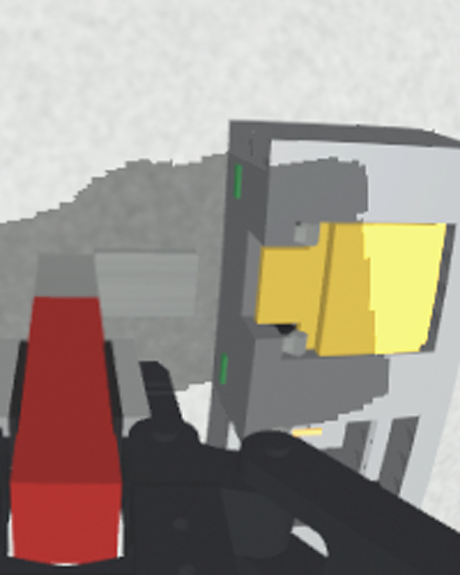

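View pics/c9.png

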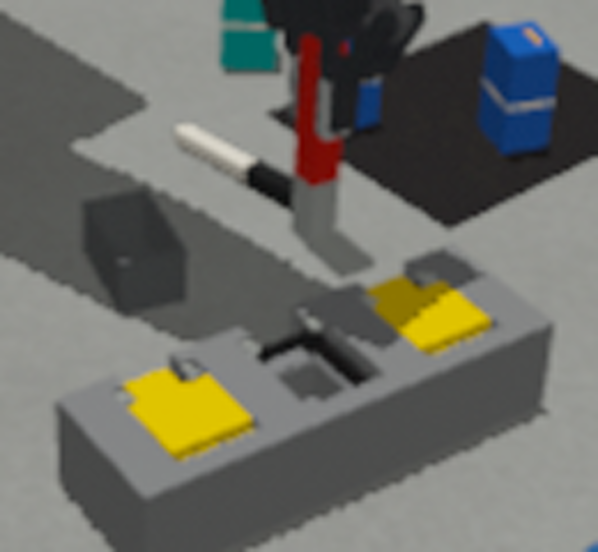

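```bash
python3 - <<'E'
from h import *
d=np.load("w4.npz");K,T=d['K'],d['T']
P=lambda u,v,z:onz(K,T,230+u/2.3,80+v/2.3,z,True).round(4)[:2]
C=np.array([.628,-.032]); R=np.array([[.9872,-.1593],[.1593,.9872]])
for n,p in [('tongue',P(262,247,.05)),('tongue',P(256,322,.05)),('toe',P(196,253,.0472)),('toe',P(195,317,.0472)),('deckcorner',P(272,140,.056))]: print(n,p,((R@(p-C))*1000).round(1))
E
```

```text
tongue [0.6025 0.06  ] [-39.8  86.8]
tongue [0.5987 0.0336] [-39.4  60.1]
toe [0.5808 0.0606] [-61.3  83.9]
toe [0.5782 0.038 ] [-60.3  61.2]
deckcorner [0.6073 0.0957] [-40.8 122.8]
```

{"method": "jog_arm", "body": {
  "series": [
    [[1,0,0.1,-0.4,0,0,0],[1,0.6,-0.1,0,0,0,0],[1,0.6,-0.1,0,0,0,0],[1,0.6,-0.1,0,0,0,0],[1,0,0,0,0,0,0]]
  ]
}}

```text
t: 5.3
eef_pos: [0.5561, 0.0573, 0.1263]
tool_rot: [-1.57, 0.0, -1.731]
ft_force: [-0.4, -0.4, -0.6]
grip_width: 0.203
```

{"method": "jog_arm", "body": {
  "series": [
    [[1,0.3,-0.05,0,0,0,0],[1,0,0,0,0,0,0]]
  ]
}}

```text
t: 5.5
eef_pos: [0.5581, 0.0569, 0.1262]
tool_rot: [-1.571, 0.0, -1.731]
ft_force: [0.6, 0.4, -0.6]
grip_width: 0.203
```

{"method": "jog_arm", "body": {
  "series": [
    [[1,0.3,-0.05,0,0,0,0],[1,0,0,0,0,0,0]]
  ]
}}

```text
t: 5.7
eef_pos: [0.5611, 0.0564, 0.1264]
tool_rot: [-1.57, 0.0, -1.731]
ft_force: [0.0, 0.4, -1.3]
grip_width: 0.203
```

{"method": "jog_arm", "body": {
  "series": [
    [[1,0.2,-0.03,0.2,0,0,0],[1,0,0,0,0,0,0]]
  ]
}}

```text
t: 5.9
eef_pos: [0.5633, 0.0561, 0.1287]
tool_rot: [-1.57, 0.0, -1.731]
ft_force: [0.3, -0.2, -1.8]
grip_width: 0.204
```

{"method": "jog_arm", "body": {
  "series": [
    [[1,0.2,-0.03,0,0,0,0],[1,0,0,0,0,0,0]]
  ]
}}

```text
t: 6.1
eef_pos: [0.5651, 0.0558, 0.1284]
tool_rot: [-1.571, 0.0, -1.731]
ft_force: [0.8, 0.3, -0.8]
grip_width: 0.203
```

{"method": "jog_arm", "body": {
  "series": [
    [[1,0.15,-0.03,0,0,0,0],[1,0,0,0,0,0,0]]
  ]
}}

```text
t: 6.3
eef_pos: [0.5657, 0.0556, 0.1281]
tool_rot: [-1.572, -0.0, -1.731]
ft_force: [-2.1, 0.6, -0.1]
grip_width: 0.199
```

{"method": "jog_arm", "body": {
  "series": [
    [[1,0,0,0.25,0,0,0],[1,0,0,0.25,0,0,0],[1,0,0,0.25,0,0,0]]
  ]
}}

```text
t: 6.6
eef_pos: [0.566, 0.0554, 0.1347]
tool_rot: [-1.572, -0.001, -1.731]
ft_force: [-1.3, 0.6, -1.3]
grip_width: 0.206
```

{"method": "jog_arm", "body": {
  "series": [
    [[1,0,0,0.25,0,0,0],[1,0,0,0.25,0,0,0],[1,0,0,0,0,0,0]]
  ]
}}

```text
t: 6.9
eef_pos: [0.5672, 0.0556, 0.1422]
tool_rot: [-1.568, 0.001, -1.731]
ft_force: [-0.3, 0.2, -0.3]
grip_width: 0.197
```

```bash
python3 - <<'E'
from h import *
o=sensors.get_obs(); print(o['eef_pos'],o['tool_rot'],o['ft_force'],o['wrist_torque'])
im,K,T=shot("wrist","w5.png")
a=cv2.resize(im[80:330,230:430],None,fx=2.2,fy=2.2)
im,K,T=shot("scene","s5.png")
b=cv2.resize(im[150:270,205:325],None,fx=4.58,fy=4.58,interpolation=cv2.INTER_CUBIC)[:550,:359]
cv2.imwrite("pics/c10.png",np.hstack([a,b]))
E
```

```text
[0.56722882 0.05557631 0.14215852] [-1.56820267e+00  6.32153947e-04 -1.73079440e+00] [-0.28142579  0.17734639 -0.31688959] [ 0.03458737 -0.01218556 -0.03787738]
```

View pics/c10.png

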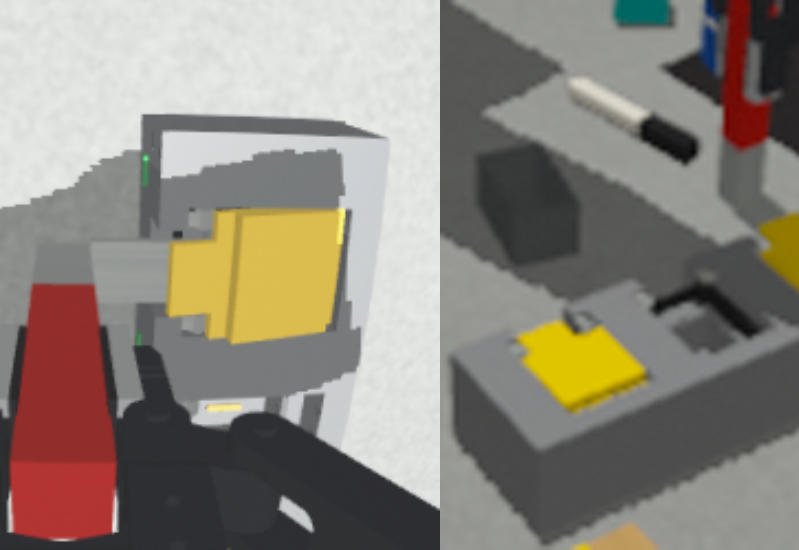

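{"method": "jog_arm", "body": {
  "series": [
    [[1,0,0,-0.2,0,0,0],[1,0,0,-0.2,0,0,0],[1,0,0,-0.2,0,0,0],[1,0,0,-0.1,0,0,0],[1,0,0,0,0,0,0]]
  ]
}}

```text
t: 7.5
eef_pos: [0.5662, 0.0555, 0.134]
tool_rot: [-1.571, -0.0, -1.731]
ft_force: [-0.8, -0.3, 0.9]
grip_width: 0.198
```

{"method": "jog_arm", "body": {
  "series": [
    [[1,-0.5,0.08,0,0,0,0],[1,-1,0.16,0,0,0,0],[1,-1.5,0.24,0,0,0,0],[1,0,0,0,0,0,0]]
  ]
}}

```text
t: 7.9
eef_pos: [0.5337, 0.0605, 0.1334]
tool_rot: [-1.574, -0.001, -1.73]
ft_force: [-0.0, 0.2, -0.7]
grip_width: 0.204
```

```bash
python3 - <<'E'
from h import *
o=sensors.get_obs(); print(o['eef_pos'],o['tool_rot'],o['ft_force'],o['wrist_torque'])
im,K,T=shot("wrist","w6.png")
a=cv2.resize(im[80:330,230:430],None,fx=2.2,fy=2.2)
im,K,T=shot("scene","s6.png")
b=cv2.resize(im[150:270,245:325],None,fx=4.58,fy=4.58,interpolation=cv2.INTER_CUBIC)[:550,:359]
cv2.imwrite("pics/c11.png",np.hstack([a,b]))
E
```

```text
[0.53369239 0.06051958 0.13337396] [-1.57366442e+00 -6.02605001e-04 -1.73010497e+00] [-0.02465372  0.24072713 -0.73728768] [ 0.02410197 -0.03041102  0.02243388]
```

View pics/c11.png

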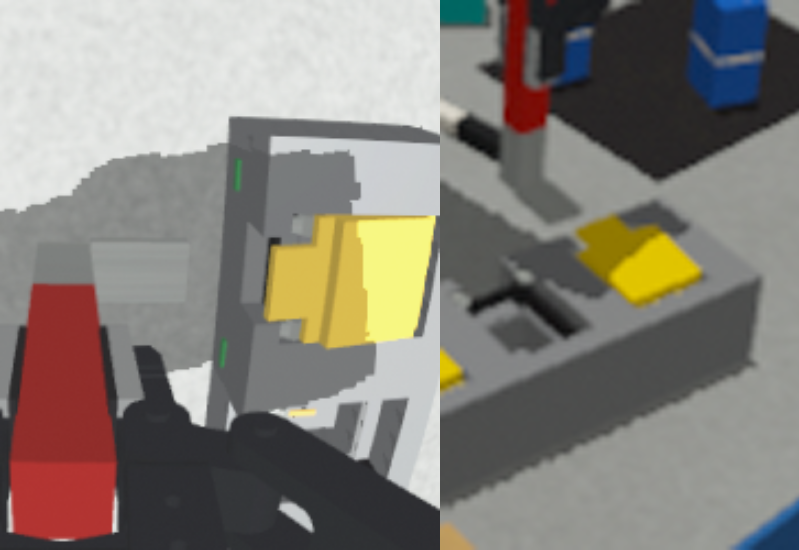

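Cover 2 is propped: the front edge is lifted and the toe is clear. Now notch 0.

{"method": "jog_arm", "body": {
  "series": [
    [[1,-0.5,-3.72,0,0,0,0],[1,-0.5,-3.72,0,0,0,0],[1,-0.5,-3.7,0,0,0,0],[1,-0.5,-3.7,-0.5,0,0,0],[1,0,0,0,0,0,0]]
  ]
}}

```text
t: 8.5
eef_pos: [0.516, -0.0923, 0.1284]
tool_rot: [-1.571, -0.002, -1.737]
ft_force: [-0.0, 0.5, -1.2]
grip_width: 0.206
```

{"method": "jog_arm", "body": {
  "series": [
    [[1,0,0,0,0,0,0],[1,0,0,0,0,0,0]]
  ]
}}

```text
t: 8.7
eef_pos: [0.5168, -0.0877, 0.1289]
tool_rot: [-1.57, 0.0, -1.73]
ft_force: [0.2, 0.4, -1.0]
grip_width: 0.201
```

```bash
python3 - <<'E'
from h import *
o=sensors.get_obs(); print(o['eef_pos'],o['tool_rot'],o['ft_force'])
im,K,T=shot("wrist","w7.png"); np.savez("w7",K=K,T=T)
a=cv2.resize(im[80:330,230:430],None,fx=2.2,fy=2.2)
im,K,T=shot("scene","s7.png")
b=cv2.resize(im[150:270,205:285],None,fx=4.58,fy=4.58,interpolation=cv2.INTER_CUBIC)[:550,:359]
cv2.imwrite("pics/c12.png",np.hstack([a,b]))
E
```

```text
[ 0.51682527 -0.08766235  0.1288739 ] [-1.57033720e+00  3.65893839e-04 -1.73038110e+00] [ 0.20896734  0.42064971 -1.02472122]
```

View pics/c12.png

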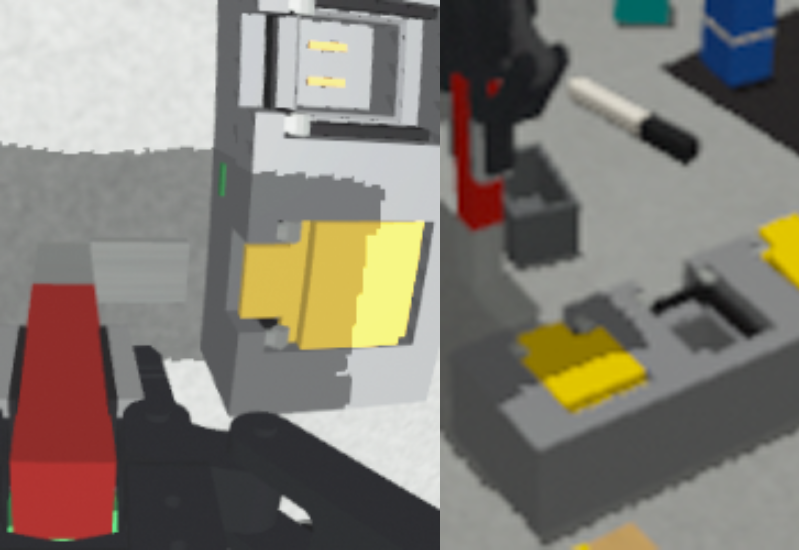

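```bash
python3 - <<'E'
from h import *
d=np.load("w7.npz");K,T=d['K'],d['T']
P=lambda u,v,z:onz(K,T,230+u/2.2,80+v/2.2,z,True).round(4)[:2]
C=np.array([.628,-.032]); R=np.array([[.9872,-.1593],[.1593,.9872]])
for n,p in [('tongue',P(247,243,.05)),('tongue',P(240,317,.05)),('toe',P(188,241,.0443)),('toe',P(186,303,.0443))]: print(n,p,((R@(p-C))*1000).round(1))
E
```

```text
tongue [ 0.5797 -0.0879] [-38.8 -62.9]
tongue [ 0.5754 -0.1148] [-38.7 -90.1]
toe [ 0.5603 -0.0858] [-58.3 -63.9]
toe [ 0.5574 -0.1086] [-57.5 -86.9]
```

{"method": "jog_arm", "body": {
  "series": [
    [[1,0,-0.1,0,0,0,0],[1,0.6,-0.1,0,0,0,0],[1,0.6,-0.1,0,0,0,0],[1,0.6,-0.1,0,0,0,0],[1,0,0,0,0,0,0]]
  ]
}}

```text
t: 9.3
eef_pos: [0.5356, -0.0922, 0.1289]
tool_rot: [-1.57, 0.0, -1.731]
ft_force: [-0.1, -0.0, -0.8]
grip_width: 0.2
```

{"method": "jog_arm", "body": {
  "series": [
    [[1,0.3,-0.05,0,0,0,0],[1,0,0,0,0,0,0]]
  ]
}}

```text
t: 9.5
eef_pos: [0.5376, -0.0927, 0.1287]
tool_rot: [-1.571, -0.0, -1.731]
ft_force: [0.6, 0.3, -0.8]
grip_width: 0.205
```

{"method": "jog_arm", "body": {
  "series": [
    [[1,0.2,-0.03,0,0,0,0],[1,0,0,0,0,0,0]]
  ]
}}

```text
t: 9.7
eef_pos: [0.5394, -0.093, 0.1288]
tool_rot: [-1.571, -0.0, -1.731]
ft_force: [0.1, -0.5, -2.0]
grip_width: 0.206
```

{"method": "jog_arm", "body": {
  "series": [
    [[1,0.15,-0.03,0,0,0,0],[1,0,0,0,0,0,0]]
  ]
}}

```text
t: 9.9
eef_pos: [0.541, -0.0932, 0.1289]
tool_rot: [-1.571, -0.0, -1.731]
ft_force: [0.4, -0.0, -1.6]
grip_width: 0.202
```

{"method": "jog_arm", "body": {
  "series": [
    [[1,0.15,-0.02,0,0,0,0],[1,0,0,0,0,0,0]]
  ]
}}

```text
t: 10.1
eef_pos: [0.542, -0.0934, 0.1287]
tool_rot: [-1.572, -0.0, -1.731]
ft_force: [-1.9, -0.0, -0.3]
grip_width: 0.204
```

At the stop. Lifting.

{"method": "jog_arm", "body": {
  "series": [
    [[1,0,0,0.25,0,0,0],[1,0,0,0.25,0,0,0],[1,0,0,0.25,0,0,0],[1,0,0,0.25,0,0,0],[1,0,0,0.25,0,0,0]]
  ]
}}

```text
t: 10.6
eef_pos: [0.5427, -0.0934, 0.1421]
tool_rot: [-1.57, -0.0, -1.731]
ft_force: [0.5, 0.4, -1.2]
grip_width: 0.198
```

{"method": "jog_arm", "body": {
  "series": [
    [[1,0,0,0.1,0,0,0],[1,0,0,-0.2,0,0,0],[1,0,0,-0.2,0,0,0],[1,0,0,-0.3,0,0,0],[1,0,0,0,0,0,0]]
  ]
}}

```text
t: 11.1
eef_pos: [0.5418, -0.0933, 0.1346]
tool_rot: [-1.572, 0.0, -1.731]
ft_force: [0.1, -0.1, -2.0]
grip_width: 0.201
```

```bash
python3 - <<'E'
from h import *
o=sensors.get_obs(); print(o['eef_pos'],o['tool_rot'],o['ft_force'])
im,K,T=shot("wrist","w8.png"); np.savez("w8",K=K,T=T)
a=cv2.resize(im[80:330,230:430],None,fx=2.2,fy=2.2)
im,K,T=shot("scene","s8.png")
b=cv2.resize(im[150:270,205:285],None,fx=4.58,fy=4.58,interpolation=cv2.INTER_CUBIC)[:550,:359]
cv2.imwrite("pics/c13.png",np.hstack([a,b]))
E
```

```text
[ 0.54184074 -0.0933106   0.13458451] [-1.57209256e+00  8.63133257e-06 -1.73080840e+00] [ 0.07430799 -0.14121851 -2.01734962]
```

View pics/c13.png

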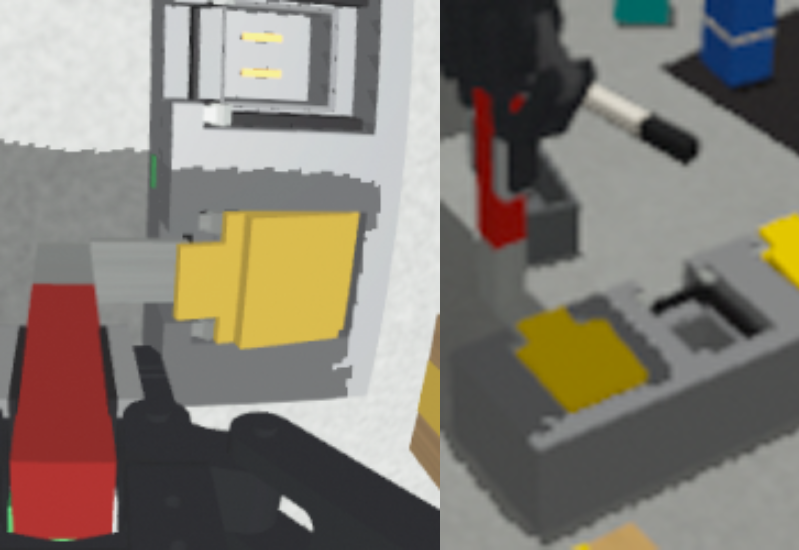

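{"method": "jog_arm", "body": {
  "series": [
    [[1,-0.5,0.08,0,0,0,0],[1,-1,0.16,0,0,0,0],[1,-1.5,0.24,0,0,0,0],[1,0,0,3.2,0,0,0],[1,0,0,3.2,0,0,0]]
  ]
}}

```text
t: 11.7
eef_pos: [0.5097, -0.0881, 0.1988]
tool_rot: [-1.575, 0.0, -1.731]
ft_force: [1.1, -0.6, -0.3]
grip_width: 0.199
```

{"method": "jog_arm", "body": {
  "series": [
    [[1,-2.3,2.96,0,0,0,-0.059],[1,-2.3,2.96,0,0,0,-0.059],[1,-2.4,2.96,0,0,0,-0.058],[1,0,0,0,0,0,0],[1,0,0,0,0,0,0]]
  ]
}}

```text
t: 12.2
eef_pos: [0.4416, 0.0007, 0.1997]
tool_rot: [-1.57, 0.0, -1.905]
ft_force: [1.1, 0.3, -0.4]
grip_width: 0.204
```

```bash
python3 - <<'E'
from h import *
o=sensors.get_obs(); print(o['eef_pos'],o['tool_rot'],o['ft_force'])
im,K,T=shot("wrist","w9.png"); np.savez("w9",K=K,T=T)
a=cv2.resize(im[100:330,200:360],None,fx=2.5,fy=2.5)
im,K,T=shot("scene","s9.png")
b=cv2.resize(im[130:270,200:320],None,fx=4.1,fy=4.1,interpolation=cv2.INTER_CUBIC)[:575,:400]
b=cv2.copyMakeBorder(b,0,575-b.shape[0],0,0,0)
cv2.imwrite("pics/c14.png",np.hstack([a,b]))
E
```

```text
[0.44155115 0.00067025 0.19969777] [-1.56981568e+00  2.41159429e-05 -1.90471749e+00] [ 1.12976463  0.26389047 -0.4324219 ]
```

View pics/c14.png

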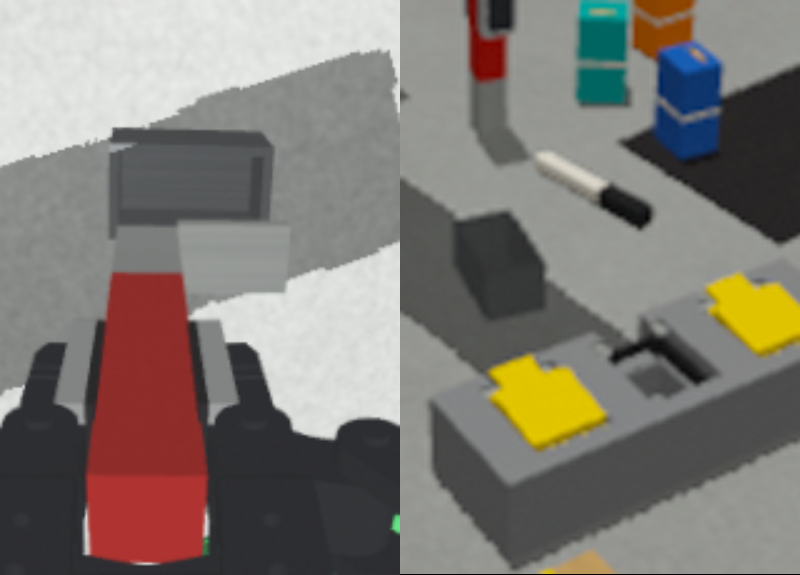

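{"method": "jog_arm", "body": {
  "series": [
    [[1,0,0,-3,0,0,0],[1,0,0,-3,0,0,0],[1,0,0,-2,0,0,0],[1,0,0,-1,0,0,0],[1,0,0,0,0,0,0]]
  ]
}}

```text
t: 12.8
eef_pos: [0.4417, -0.0004, 0.108]
tool_rot: [-1.574, -0.001, -1.908]
ft_force: [0.8, -0.0, -1.1]
grip_width: 0.2
```

{"method": "jog_arm", "body": {
  "series": [
    [[1,0,0,-0.6,0,0,0],[1,0,0,-0.4,0,0,0],[1,0,0,-0.3,0,0,0],[1,0,0,0,0,0,0],[1,0,0,0,0,0,0]]
  ]
}}

```text
t: 13.3
eef_pos: [0.4425, 0.0002, 0.0966]
tool_rot: [-1.57, 0.0, -1.907]
ft_force: [0.4, -0.0, -1.7]
grip_width: 0.202
```

{"method": "jog_arm", "body": {
  "series": [
    [[1,0,0,-0.2,0,0,0],[1,0,0,-0.1,0,0,0],[1,0,0,0,0,0,0]]
  ]
}}

```text
t: 13.6
eef_pos: [0.4425, 0.0002, 0.0936]
tool_rot: [-1.57, 0.0, -1.907]
ft_force: [-0.2, 0.4, 1.2]
grip_width: 0.204
```

```bash
python3 - <<'E'
from h import *
im,K,T=shot("scene","s10.png")
b=cv2.resize(im[130:230,190:320],None,fx=5,fy=5,interpolation=cv2.INTER_CUBIC)
cv2.imwrite("pics/c15.png",b)
E
```

```text
(no output)
```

View pics/c15.png

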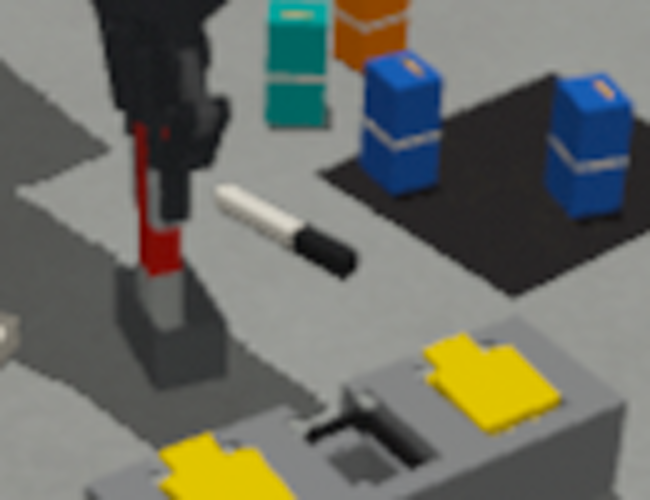

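{"method": "jog_arm", "body": {
  "series": [
    [[0,0,0,0,0,0,0],[0,0,0,0,0,0,0],[0,0,0,0,0,0,0],[0,0,0,1,0,0,0],[0,0,0,3,0,0,0]]
  ]
}}

```text
t: 14.15
eef_pos: [0.44, 0.0002, 0.1319]
tool_rot: [-1.577, -0.002, -1.907]
ft_force: [-0.3, -0.7, -0.1]
grip_width: 0.998
```

{"method": "jog_arm", "body": {
  "series": [
    [[0,0,0,4,0,0,0],[0,0,0,4,0,0,0],[0,1.6,0.4,0,0,0,0.146],[0,1.6,0.4,0,0,0,0.146],[0,1.6,0.4,0,0,0,0.146]]
  ]
}}

```text
t: 14.65
eef_pos: [0.4911, 0.0123, 0.2148]
tool_rot: [-1.569, -0.0, -1.463]
ft_force: [0.4, 0.0, -0.7]
grip_width: 1.001
```

{"method": "jog_arm", "body": {
  "series": [
    [[0.3,1.6,0.4,0,0,0,0.146],[0.3,1.6,0.4,0,0,0,0.146],[0.3,1.6,0.4,0,0,0,0.146],[0.3,1.6,0.4,0,0,0,0.146],[0.3,1.6,0.4,0,0,0,0.146]]
  ]
}}

```text
t: 15.15
eef_pos: [0.5709, 0.0324, 0.214]
tool_rot: [-1.571, -0.0, -0.733]
ft_force: [-0.4, 0.9, -0.2]
grip_width: 0.697
```

{"method": "jog_arm", "body": {
  "series": [
    [[0.3,1.6,0.4,0,0,0,0.146],[0.3,1.6,0.4,0,0,0,0.146],[0.3,1.5,0.3,0,0,0,0.146],[0.3,1.5,0,0,0,0,0.146],[0.3,0,0,0,0,0,0]]
  ]
}}

```text
t: 15.65
eef_pos: [0.6337, 0.0433, 0.2133]
tool_rot: [-1.571, -0.001, -0.155]
ft_force: [-1.0, -1.0, 0.2]
grip_width: 0.698
```

```bash
python3 - <<'E'
from h import *
o=sensors.get_obs(); print(o['eef_pos'],o['tool_rot'],o['ft_force'],o['grip_width'])
im,K,T=shot("wrist","w11.png"); np.savez("w11",K=K,T=T)
im,K,T=shot("top","t11.png");im,K,T=shot("scene","s11.png")
E
```

```text
[0.63365181 0.04327424 0.21333286] [-1.57062956e+00 -8.86062111e-04 -1.54643915e-01] [-0.979831   -1.04388798  0.2149058 ] 0.6980114263430193
```

View pics/w11.png

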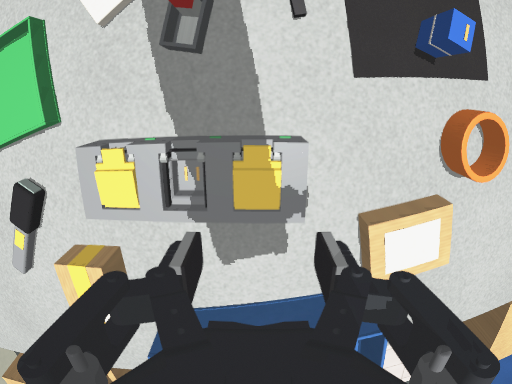

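View pics/s11.png

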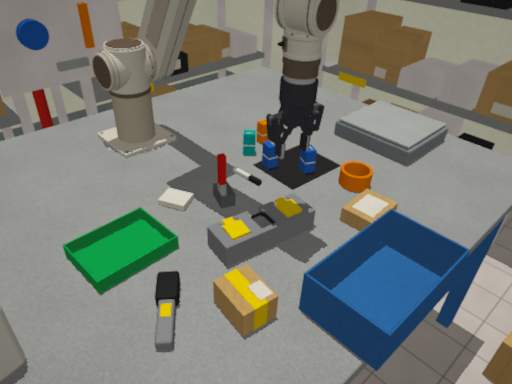

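```bash
python3 - <<'E'
from h import *
im=cv2.imread("pics/w11.png"); d=np.load("w11.npz");K,T=d['K'],d['T']
m=cv2.inRange(cv2.cvtColor(im,cv2.COLOR_BGR2HSV),(18,100,80),(36,255,255)); m[:, :220]=0; m[:,300:]=0;m[230:]=0
cn=max(cv2.findContours(m,0,2)[0],key=cv2.contourArea); r=cv2.boundingRect(cn); print(r)
C=np.array([.628,-.032]); R=np.array([[.9872,-.1593],[.1593,.9872]])
for v in (170,180,190,200):
    xs=np.nonzero(m[v])[0]; l,rr=xs.min(),xs.max()+1
    z=.061
    a,b=[onz(K,T,u,v+.5,z,True)[:2] for u in (l,rr)]
    print(v,l,rr,(R@(a-C)*1000).round(1),(R@(b-C)*1000).round(1))
print('tool in dock',(R@(sensors.get_obs()['eef_pos'][:2]-C)*1000).round(1))
cv2.imwrite("pics/c16.png",cv2.resize(im[125:235,60:320],None,fx=3,fy=3,interpolation=cv2.INTER_CUBIC))
E
```

```text
(233, 145, 48, 65)
170 233 281 [-14.   50.6] [-14.2  97. ]
180 233 281 [-3.9 50.4] [-4.2 97.2]
190 233 281 [ 6.3 50.2] [ 6.  97.5]
200 234 280 [16.7 51. ] [16.5 96.8]
tool in dock [-8.3 74.8]
```

View pics/c16.png

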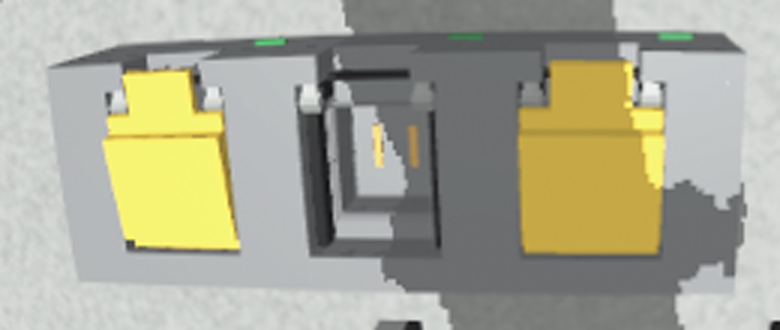

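{"method": "jog_arm", "body": {
  "series": [
    [[0.3,0,0,-4,0,0,0],[0.3,0,0,-4,0,0,0],[0.3,0,0,-3,0,0,0],[0.3,0,0,-2,0,0,0],[0.3,0,0,0,0,0,0]]
  ]
}}

```text
t: 16.3
eef_pos: [0.6287, 0.0429, 0.08]
tool_rot: [-1.573, 0.008, -0.156]
ft_force: [0.5, -1.0, 0.5]
grip_width: 0.701
```

{"method": "jog_arm", "body": {
  "series": [
    [[0.3,0,-0.1,-0.5,0,0,0],[0.3,0,0,0,0,0,0],[0.3,0,0,0,0,0,0]]
  ]
}}

```text
t: 16.6
eef_pos: [0.6333, 0.0422, 0.0801]
tool_rot: [-1.57, -0.003, -0.155]
ft_force: [-0.0, 0.4, -0.6]
grip_width: 0.698
```

{"method": "jog_arm", "body": {
  "series": [
    [[0.3,0,0,-0.3,0,0,0],[0.3,0,0,0,0,0,0]]
  ]
}}

```text
t: 16.8
eef_pos: [0.6325, 0.0422, 0.0757]
tool_rot: [-1.571, -0.001, -0.155]
ft_force: [-0.1, 1.2, -0.5]
grip_width: 0.697
```

{"method": "jog_arm", "body": {
  "series": [
    [[0.3,0,0,-0.3,0,0,0],[0.3,0,0,0,0,0,0]]
  ]
}}

```text
t: 17.0
eef_pos: [0.632, 0.0422, 0.0719]
tool_rot: [-1.571, 0.001, -0.155]
ft_force: [0.0, 0.0, -0.4]
grip_width: 0.698
```

```bash
python3 - <<'E'
from h import *
im,K,T=shot("wrist","w12.png"); im2,K,T=shot("scene","s12.png")
a=cv2.resize(im[120:320,150:370],None,fx=2.2,fy=2.2)
b=cv2.resize(im2[170:255,250:330],None,fx=5.17,fy=5.17,interpolation=cv2.INTER_CUBIC)[:440,:310]
b=cv2.copyMakeBorder(b,0,440-b.shape[0],0,0,0)
cv2.imwrite("pics/c17.png",np.hstack([a,b]))
E
```

```text
(no output)
```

View pics/c17.png

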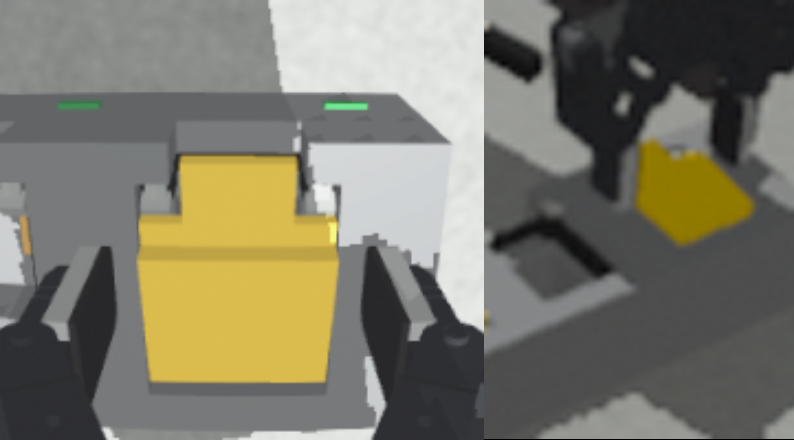

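{"method": "jog_arm", "body": {
  "series": [
    [[0.3,0,0,-0.2,0,0,0],[0.3,0,0,0,0,0,0]]
  ]
}}

```text
t: 17.3
eef_pos: [0.6321, 0.0422, 0.07]
tool_rot: [-1.571, 0.0, -0.155]
ft_force: [0.4, -0.2, 0.0]
grip_width: 0.7
```

{"method": "jog_arm", "body": {
  "series": [
    [[0.3,0,0,-0.2,0,0,0],[0.3,0,0,0,0,0,0]]
  ]
}}

```text
t: 17.5
eef_pos: [0.6324, 0.0422, 0.0682]
tool_rot: [-1.571, -0.0, -0.155]
ft_force: [0.5, 0.6, 0.6]
grip_width: 0.697
```

{"method": "jog_arm", "body": {
  "series": [
    [[0.3,0,0,-0.15,0,0,0],[0.3,0,0,0,0,0,0]]
  ]
}}

```text
t: 17.7
eef_pos: [0.6324, 0.0422, 0.0681]
tool_rot: [-1.571, -0.001, -0.155]
ft_force: [-1.6, -1.0, 6.5]
grip_width: 0.7
```

{"method": "jog_arm", "body": {
  "series": [
    [[0.3,0,0,0.45,0,0,0],[0.3,0,0,0,0,0,0],[1,0,0,0,0,0,0],[1,0,0,0,0,0,0],[1,0,0,0,0,0,0]]
  ]
}}

```text
t: 18.2
eef_pos: [0.6325, 0.0422, 0.0715]
tool_rot: [-1.571, -0.0, -0.155]
ft_force: [-0.4, -0.0, 2.4]
grip_width: 0.51
```

{"method": "jog_arm", "body": {
  "series": [
    [[1,0,0,0,0,0,0],[1,0,0,0,0,0,0]]
  ]
}}

```text
t: 18.4
eef_pos: [0.6325, 0.0422, 0.0715]
tool_rot: [-1.571, -0.0, -0.155]
ft_force: [-1.5, -0.3, 3.7]
grip_width: 0.513
```

{"method": "jog_arm", "body": {
  "series": [
    [[1,0,0,0.5,0,0,0],[1,0,0,1.5,0,0,0],[1,0,0,3,0,0,0],[1,0,0,3,0,0,0],[1,0,0,0,0,0,0]]
  ]
}}

```text
t: 18.9
eef_pos: [0.6351, 0.0424, 0.1562]
tool_rot: [-1.569, -0.008, -0.155]
ft_force: [0.8, 0.7, 0.2]
grip_width: 0.514
```

```bash
python3 - <<'E'
from h import *
im,K,T=shot("wrist","w13.png"); im2,K,T=shot("scene","s13.png")
a=cv2.resize(im[120:320,150:370],None,fx=2.2,fy=2.2)
b=cv2.resize(im2[130:255,240:330],None,fx=3.5,fy=3.5,interpolation=cv2.INTER_CUBIC)[:440,:315]
b=cv2.copyMakeBorder(b,0,440-b.shape[0],0,0,0)
cv2.imwrite("pics/c18.png",np.hstack([a,b]))
E
```

```text
(no output)
```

View pics/c18.png

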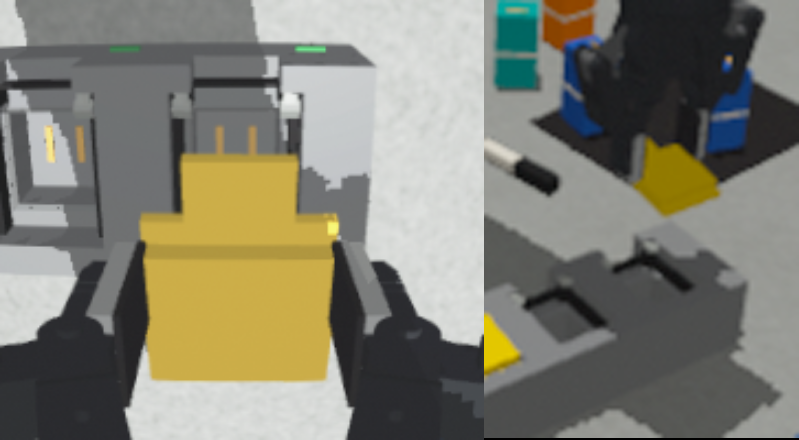

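{"method": "jog_arm", "body": {
  "series": [
    [[1,-1.9,-4.3,0,0,0,0.02],[1,-1.9,-4.3,0,0,0,0.02],[1,-1.9,-4.3,0,0,0,0.02],[1,-1.9,-4.3,0,0,0,0.02],[1,-1.9,-4.3,0,0,0,0.02]]
  ]
}}

```text
t: 19.5
eef_pos: [0.5351, -0.1738, 0.1493]
tool_rot: [-1.57, 0.004, -0.054]
ft_force: [1.2, -0.5, -0.3]
grip_width: 0.516
```

{"method": "jog_arm", "body": {
  "series": [
    [[1,-2,-4.3,0,0,0,0.02],[1,-2,-4.3,0,0,0,0.02],[1,-2,-4.3,0,0,0,0.02],[1,-2,-4.3,0,0,0,0.02],[1,0,0,0,0,0,0]]
  ]
}}

```text
t: 20.0
eef_pos: [0.4535, -0.3492, 0.1493]
tool_rot: [-1.571, 0.003, 0.017]
ft_force: [0.3, 0.5, -0.3]
grip_width: 0.517
```

{"method": "jog_arm", "body": {
  "series": [
    [[1,0,0,-4,0,0,0],[1,0,0,-3,0,0,0],[1,0,0,-2,0,0,0],[1,0,0,-1,0,0,0],[1,0,0,0,0,0,0]]
  ]
}}

```text
t: 20.5
eef_pos: [0.4558, -0.3431, 0.0488]
tool_rot: [-1.567, 0.004, 0.026]
ft_force: [-0.6, 0.2, -0.2]
grip_width: 0.515
```

```bash
python3 - <<'E'
from h import *
print(sensors.get_obs()['eef_pos'])
im,K,T=shot("wrist","w14.png"); im2,K,T=shot("scene","s14.png")
a=cv2.resize(im[100:340,100:420],None,fx=1.5,fy=1.5)
b=cv2.resize(im2[170:290,60:200],None,fx=2.9,fy=2.9,interpolation=cv2.INTER_CUBIC)[:360,:315]
b=cv2.copyMakeBorder(b,0,360-b.shape[0],0,0,0)
cv2.imwrite("pics/c19.png",np.hstack([a,b]))
E
```

```text
[ 0.45584208 -0.34312355  0.04876019]
```

View pics/c19.png

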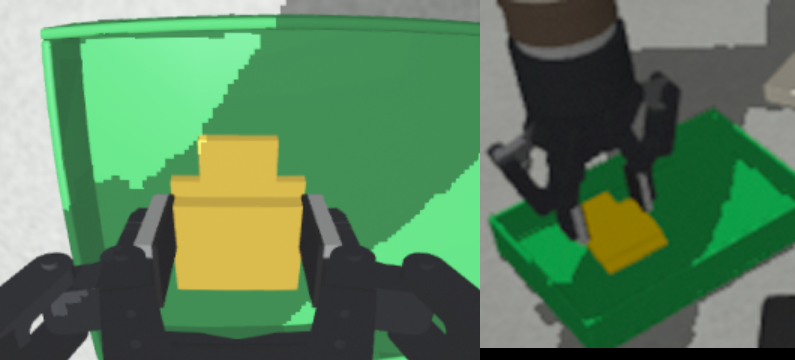

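{"method": "jog_arm", "body": {
  "series": [
    [[1,0,0,-1.5,0,0,0],[1,0,0,0,0,0,0],[0.3,0,0,0,0,0,0],[0.3,0,0,0,0,0,0],[0.3,0,0,0,0,0,0]]
  ]
}}

```text
t: 21.1
eef_pos: [0.4579, -0.3452, 0.0374]
tool_rot: [-1.572, -0.001, 0.025]
ft_force: [0.4, 0.1, -0.9]
grip_width: 0.695
```

{"method": "jog_arm", "body": {
  "series": [
    [[0.3,0,0,3,0,0,0],[0.3,0,0,4,0,0,0],[0.3,0,0,3,0,0,0],[0.3,0,0,0,0,0,0],[0.3,0,0,0,0,0,0]]
  ]
}}

```text
t: 21.6
eef_pos: [0.4579, -0.3452, 0.1376]
tool_rot: [-1.573, -0.002, 0.025]
ft_force: [-0.7, -0.7, 0.4]
grip_width: 0.696
```

```bash
python3 - <<'E'
from h import *
print(sensors.get_obs()['eef_pos'],sensors.get_obs()['tool_rot'])
im,K,T=shot("wrist","w15.png"); im2,K,T=shot("top","t15.png");im2,K,T=shot("scene","s15.png")
E
```

```text
[ 0.45789783 -0.34523672  0.13759214] [-1.57257391 -0.00225558  0.02516528]
```

View pics/w15.png

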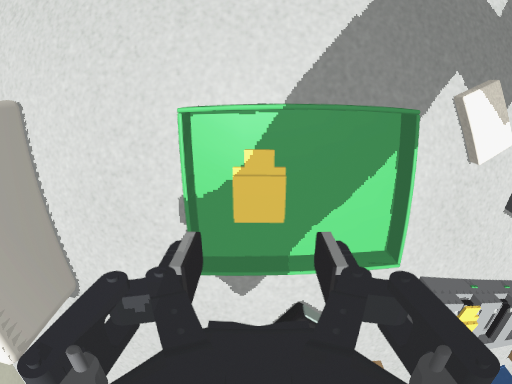

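View pics/s15.png

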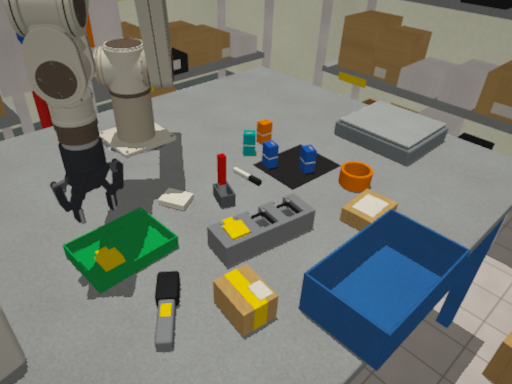

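{"method": "jog_arm", "body": {
  "series": [
    [[0.3,2.5,4,0,0,0,-0.03],[0.3,2.5,4,0,0,0,-0.03],[0.3,2.5,4,0,0,0,-0.03],[0.3,2.5,4,0,0,0,-0.03],[0.3,2.5,4,0,0,0,-0.03]]
  ]
}}

```text
t: 22.25
eef_pos: [0.5821, -0.143, 0.1346]
tool_rot: [-1.571, 0.003, -0.126]
ft_force: [0.5, -1.0, 0.2]
grip_width: 0.701
```

{"method": "jog_arm", "body": {
  "series": [
    [[0.3,2.5,3.9,0,0,0,-0.03],[0.3,0,0,0,0,0,0],[0.3,0,0,0,0,0,0]]
  ]
}}

```text
t: 22.55
eef_pos: [0.6068, -0.1044, 0.1344]
tool_rot: [-1.571, 0.003, -0.152]
ft_force: [-0.7, -0.4, -0.7]
grip_width: 0.699
```

```bash
python3 - <<'E'
from h import *
o=sensors.get_obs();print(o['eef_pos'],o['tool_rot'])
im,K,T=shot("wrist","w16.png")
m=cv2.inRange(cv2.cvtColor(im,cv2.COLOR_BGR2HSV),(18,100,80),(36,255,255)); m[:, :200]=0; m[:,310:]=0;m[270:]=0
C=np.array([.628,-.032]); R=np.array([[.9872,-.1593],[.1593,.9872]])
for v in (180,190,200,210):
    xs=np.nonzero(m[v])[0]; l,rr=xs.min(),xs.max()+1
    a,b=[onz(K,T,u,v+.5,.061,True)[:2] for u in (l,rr)]
    print(v,l,rr,(R@(a-C)*1000).round(1),(R@(b-C)*1000).round(1))
print('tool in dock',(R@(o['eef_pos'][:2]-C)*1000).round(1))
E
```

```text
[ 0.60676842 -0.10435349  0.13441369] [-1.57116337  0.00337874 -0.15186293]
180 238 275 [-29.2 -89.3] [-29.4 -63.5]
190 224 289 [-21.8 -99.4] [-22.1 -53.4]
200 224 289 [-14.3 -99.6] [-14.6 -53.1]
210 224 289 [ -6.6 -99.8] [ -7.  -52.8]
tool in dock [ -9.4 -74.8]
```

View pics/w16.png

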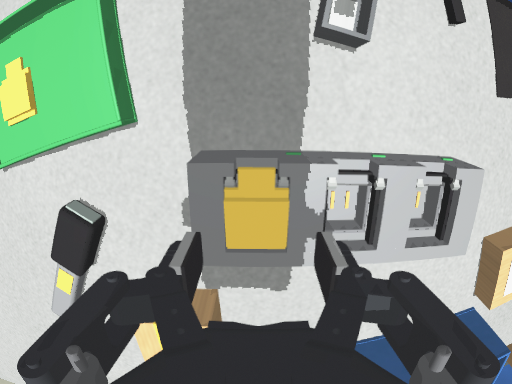

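{"method": "jog_arm", "body": {
  "series": [
    [[0.3,0.1,-0.15,-3,0,0,0],[0.3,0,0,-2,0,0,0],[0.3,0,0,-1,0,0,0],[0.3,0,0,0,0,0,0],[0.3,0,0,0,0,0,0]]
  ]
}}

```text
t: 23.1
eef_pos: [0.6083, -0.1082, 0.0768]
tool_rot: [-1.571, -0.0, -0.156]
ft_force: [-0.4, 0.3, 0.6]
grip_width: 0.702
```

{"method": "jog_arm", "body": {
  "series": [
    [[0.3,0,0,-0.2,0,0,0],[0.3,0,0,0,0,0,0],[0.3,0,0,0,0,0,0]]
  ]
}}

```text
t: 23.4
eef_pos: [0.6088, -0.1074, 0.0751]
tool_rot: [-1.571, -0.001, -0.155]
ft_force: [0.3, -0.1, -0.6]
grip_width: 0.699
```

{"method": "jog_arm", "body": {
  "series": [
    [[0.3,0,0,-0.35,0,0,0],[0.3,0,0,0,0,0,0],[1,0,0,0,0,0,0],[1,0,0,0,0,0,0],[1,0,0,0,0,0,0]]
  ]
}}

```text
t: 23.9
eef_pos: [0.6082, -0.107, 0.0712]
tool_rot: [-1.57, 0.0, -0.155]
ft_force: [-1.2, 1.8, 4.1]
grip_width: 0.516
```

{"method": "jog_arm", "body": {
  "series": [
    [[1,0,0,0,0,0,0],[1,0,0,0,0,0,0]]
  ]
}}

```text
t: 24.1
eef_pos: [0.6083, -0.107, 0.0712]
tool_rot: [-1.57, -0.0, -0.155]
ft_force: [-2.1, 2.0, 5.4]
grip_width: 0.517
```

{"method": "jog_arm", "body": {
  "series": [
    [[1,0,0,0.5,0,0,0],[1,0,0,1.5,0,0,0],[1,0,0,3,0,0,0],[1,0,0,3,0,0,0],[1,0,0,0,0,0,0]]
  ]
}}

```text
t: 24.6
eef_pos: [0.6115, -0.1084, 0.1558]
tool_rot: [-1.572, -0.01, -0.155]
ft_force: [0.5, 0.1, -0.3]
grip_width: 0.514
```

```bash
python3 - <<'E'
from h import *
o=sensors.get_obs();print(o['eef_pos'],o['tool_rot'])
im,K,T=shot("wrist","w17.png")
E
```

```text
[ 0.6115229  -0.10840115  0.15577655] [-1.57192651 -0.00960726 -0.1551265 ]
```

View pics/w17.png

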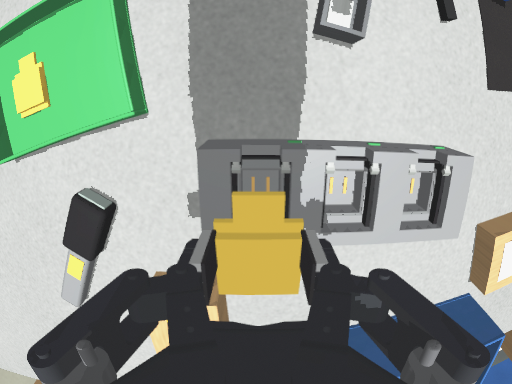

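{"method": "jog_arm", "body": {
  "series": [
    [[1,-3,-3.1,0,0,0,0.036],[1,-3,-3.1,0,0,0,0.036],[1,-3,-3.1,0,0,0,0.036],[1,-3,-3.1,0,0,0,0.036],[1,-3,-3.1,0,0,0,0.036]]
  ]
}}

```text
t: 25.15
eef_pos: [0.4562, -0.2631, 0.1492]
tool_rot: [-1.57, 0.002, 0.027]
ft_force: [0.4, -0.6, -0.2]
grip_width: 0.517
```

{"method": "jog_arm", "body": {
  "series": [
    [[1,0,0,0,0,0,0],[1,0,0,-4,0,0,0],[1,0,0,-4,0,0,0],[1,0,0,-3,0,0,0],[1,0,0,0,0,0,0]]
  ]
}}

```text
t: 25.65
eef_pos: [0.4543, -0.2597, 0.0355]
tool_rot: [-1.565, 0.01, 0.025]
ft_force: [-0.3, 0.9, -0.5]
grip_width: 0.515
```

```bash
python3 - <<'E'
from h import *
o=sensors.get_obs();print(o['eef_pos'],o['tool_rot'])
im,K,T=shot("wrist","w18.png")
E
```

```text
[ 0.45431506 -0.25966954  0.03554773] [-1.56502147  0.00985823  0.02529653]
```

View pics/w18.png

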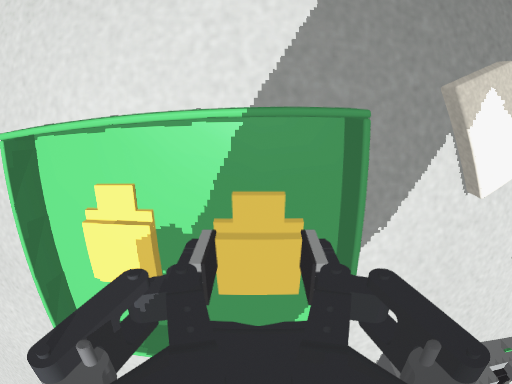

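{"method": "jog_arm", "body": {
  "series": [
    [[1,0,0,0,0,0,0],[0.3,0,0,0,0,0,0],[0.3,0,0,0,0,0,0],[0.3,0,0,0,0,0,0],[0.3,0,0,3,0,0,0]]
  ]
}}

```text
t: 26.2
eef_pos: [0.4557, -0.2608, 0.0684]
tool_rot: [-1.567, 0.006, 0.025]
ft_force: [-0.6, 0.5, -0.5]
grip_width: 0.698
```

{"method": "jog_arm", "body": {
  "series": [
    [[0.3,0,0,4,0,0,0],[0.3,0,0,4,0,0,0],[0,0,0,4,0,0,0],[0,0,0,4,0,0,0],[0,0,0,0,0,0,0]]
  ]
}}

```text
t: 26.7
eef_pos: [0.4614, -0.2641, 0.2381]
tool_rot: [-1.578, -0.012, 0.025]
ft_force: [0.0, -0.5, 0.3]
grip_width: 0.999
```

```bash
python3 - <<'E'
from h import *
o=sensors.get_obs();print(o['eef_pos'],o['tool_rot'],o['joints'])
im,K,T=shot("wrist","w19.png");im,K,T=shot("top","t19.png");im,K,T=shot("scene","s19.png")
E
```

```text
[ 0.46138992 -0.26408716  0.23812478] [-1.577884   -0.01167078  0.02511448] [-5.19851777e-01  2.97265724e-01  5.43606682e-02  1.31423698e+00
 -1.12203817e-05 -5.44924977e-01]
```

View pics/t19.png

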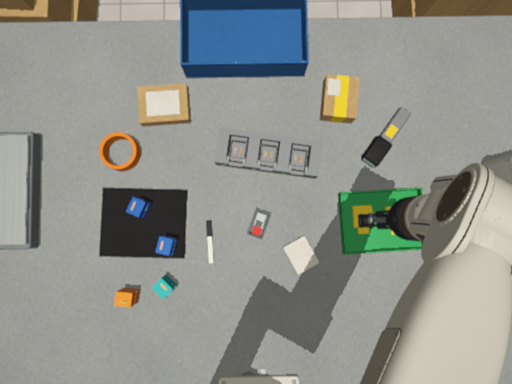

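View pics/s19.png

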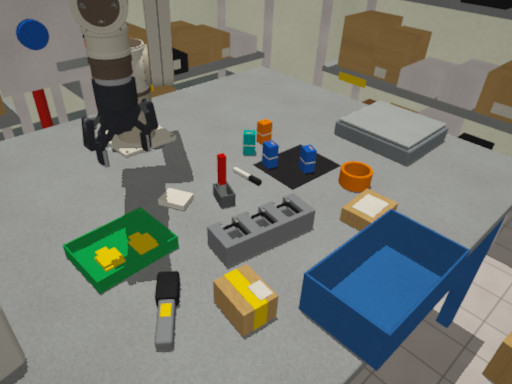

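Both covers lie in the tray, at (103,258) and (142,243) in the scene view; the packs haven't moved. Now the packs.

{"method": "jog_arm", "body": {
  "series": [
    [[0,-0.5,4.7,0,0,0,-0.027],[0,-0.5,4.7,0,0,0,-0.027],[0,-0.5,4.7,0,0,0,-0.027],[0,-0.5,4.7,0,0,0,-0.027],[0,-0.5,4.7,0,0,0,-0.027]]
  ]
}}

```text
t: 27.35
eef_pos: [0.4316, -0.0256, 0.2291]
tool_rot: [-1.571, 0.003, -0.112]
ft_force: [0.7, 0.2, 0.1]
grip_width: 1.0
```

{"method": "jog_arm", "body": {
  "series": [
    [[0,-0.5,4.7,0,0,0,-0.027],[0,-0.5,4.7,0,0,0,-0.027],[0,-0.5,4.8,0,0,0,-0.027],[0,-0.5,4.8,0,0,0,-0.027],[0,-0.5,4.8,0,0,0,-0.027]]
  ]
}}

```text
t: 27.85
eef_pos: [0.4067, 0.2121, 0.2291]
tool_rot: [-1.573, 0.002, -0.246]
ft_force: [0.8, -0.0, -0.1]
grip_width: 1.001
```

{"method": "jog_arm", "body": {
  "series": [
    [[0,0,0,0,0,0,0],[0,0,0,0,0,0,0]]
  ]
}}

```text
t: 28.05
eef_pos: [0.4069, 0.2112, 0.2291]
tool_rot: [-1.574, 0.003, -0.241]
ft_force: [-0.4, -0.9, 0.4]
grip_width: 1.002
```

```bash
python3 - <<'E'
from h import *
o=sensors.get_obs();print(o['eef_pos'],o['tool_rot'])
im,K,T=shot("wrist","w20.png");np.savez("w20",K=K,T=T)
cv2.imwrite("pics/c20.png",cv2.resize(im[20:260,180:440],None,fx=2.4,fy=2.4,interpolation=cv2.INTER_CUBIC))
E
```

```text
[0.40694145 0.21115159 0.22906988] [-1.57376836  0.0026545  -0.24144437]
```

View pics/c20.png

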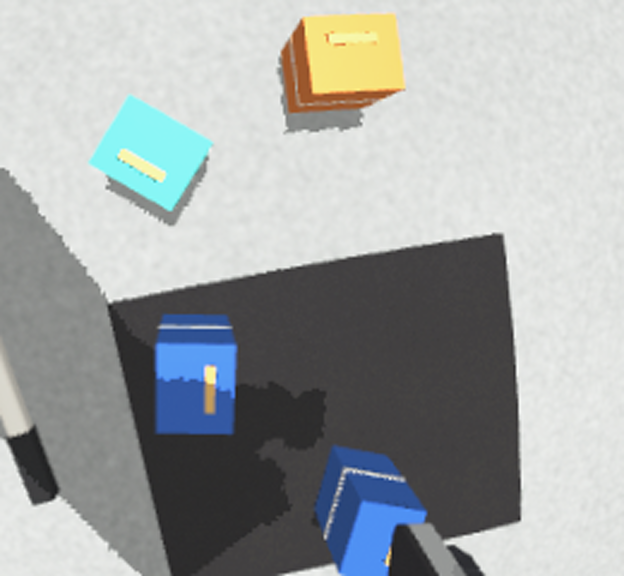

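```bash
python3 - <<'E'
from h import *
d=np.load("w20.npz");K,T=d['K'],d['T']
q=np.array([onz(K,T,180+u/2.4,20+v/2.4,.074,True) for u,v in [(156,344),(237,344),(235,434),(156,434)]])
print(q.round(4)[:,:2].tolist(),q.mean(0).round(4),[np.linalg.norm(q[i]-q[i-1]).round(4) for i in range(4)])
for a,b in [(0,3),(1,2)]: w=q[b]-q[a]; print('x dir',np.arctan2(w[1],w[0]))
w=q[1]-q[0]; print('y dir-90',np.arctan2(w[1],w[0])-np.pi/2)
E
```

```text
[[0.3895, 0.2015], [0.3973, 0.2333], [0.4346, 0.224], [0.4267, 0.1919]] [0.412  0.2126 0.074 ] [np.float64(0.0384), np.float64(0.0327), np.float64(0.0384), np.float64(0.0331)]
x dir -0.2541025657469975
x dir -0.24452398082447663
y dir-90 -0.24045890100912048
```

{"method": "jog_arm", "body": {
  "series": [
    [[0,0.4,0.1,-4,0,0,0],[0,0,0,-4,0,0,0],[0,0,0,-4,0,0,0],[0,0,0,-3,0,0,0],[0,0,0,0,0,0,0]]
  ]
}}

```text
t: 28.6
eef_pos: [0.4088, 0.2078, 0.0767]
tool_rot: [-1.578, 0.008, -0.248]
ft_force: [-1.0, 0.2, 0.0]
grip_width: 1.004
```

{"method": "jog_arm", "body": {
  "series": [
    [[0,0,0,-1,0,0,0],[0,0,0,0,0,0,0],[0,0,0,0,0,0,0],[0,0,0,0,0,0,0]]
  ]
}}

```text
t: 29.0
eef_pos: [0.4134, 0.2121, 0.0721]
tool_rot: [-1.569, -0.002, -0.245]
ft_force: [-0.1, -0.3, -0.9]
grip_width: 1.002
```

{"method": "jog_arm", "body": {
  "series": [
    [[0,-0.1,0,-0.5,0,0,0],[0,0,0,0,0,0,0],[1,0,0,0,0,0,0],[1,0,0,0,0,0,0],[1,0,0,0,0,0,0]]
  ]
}}

```text
t: 29.5
eef_pos: [0.4113, 0.2118, 0.0658]
tool_rot: [-1.571, -0.0, -0.245]
ft_force: [0.8, 0.5, 0.5]
grip_width: 0.512
```

{"method": "jog_arm", "body": {
  "series": [
    [[1,0,0,0,0,0,0],[1,0,0,0,0,0,0],[1,0,0,0,0,0,0],[1,0,0,0,0,0,0]]
  ]
}}

```text
t: 29.9
eef_pos: [0.4117, 0.212, 0.0661]
tool_rot: [-1.57, -0.001, -0.245]
ft_force: [1.5, 0.1, 2.1]
grip_width: 0.36
```

{"method": "jog_arm", "body": {
  "series": [
    [[1,0,0,1,0,0,0],[1,0,0,3,0,0,0],[1,0,0,4,0,0,0],[1,0,0,4,0,0,0],[1,0,0,0,0,0,0]]
  ]
}}

```text
t: 30.4
eef_pos: [0.4143, 0.2132, 0.1916]
tool_rot: [-1.564, -0.008, -0.245]
ft_force: [1.4, 1.0, -1.1]
grip_width: 0.365
```

```bash
python3 - <<'E'
from h import *
o=sensors.get_obs();print(o['eef_pos'],o['tool_rot'])
im,K,T=shot("wrist","w21.png")
im,K,T=shot("scene","s21.png");im,K,T=shot("top","t21.png")
E
```

```text
[0.4143075  0.21315627 0.19162262] [-1.56397559 -0.00803674 -0.24488214]
```

View pics/w21.png

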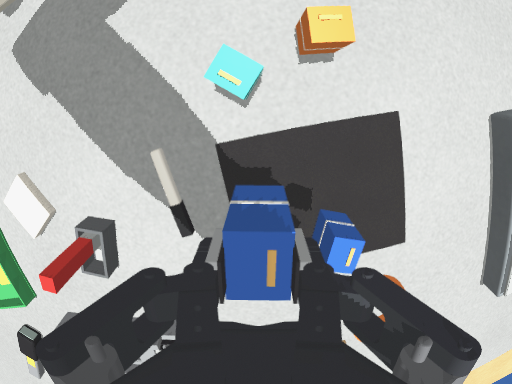

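View pics/s21.png

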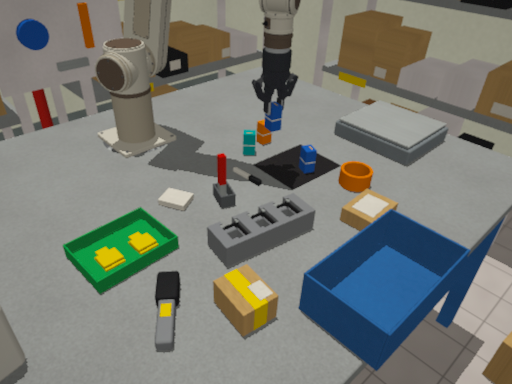

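{"method": "jog_arm", "body": {
  "series": [
    [[1,3.8,-2.85,0,0,0,0.014],[1,3.8,-2.85,0,0,0,0.014],[1,3.8,-2.85,0,0,0,0.014],[1,3.8,-2.85,0,0,0,0.014],[1,3.8,-2.85,0,0,0,0.014]]
  ]
}}

```text
t: 31.05
eef_pos: [0.601, 0.0677, 0.1831]
tool_rot: [-1.572, 0.005, -0.174]
ft_force: [0.1, 1.4, -0.8]
grip_width: 0.363
```

{"method": "jog_arm", "body": {
  "series": [
    [[1,3.8,-2.85,0,0,0,0.014],[1,0,0,-1,0,0,0],[1,0,0,-2,0,0,0],[1,0,0,0,0,0,0],[1,0,0,0,0,0,0]]
  ]
}}

```text
t: 31.55
eef_pos: [0.6376, 0.0409, 0.1537]
tool_rot: [-1.572, 0.005, -0.161]
ft_force: [0.6, 0.8, -1.2]
grip_width: 0.36
```

```bash
python3 - <<'E'
from h import *
o=sensors.get_obs();print(o['eef_pos'],o['tool_rot'],o['ft_force'])
im,K,T=shot("wrist","w22.png");np.savez("w22",K=K,T=T)
a=cv2.resize(im[60:320,130:370],None,fx=2.1,fy=2.1)
im,K,T=shot("scene","s22.png")
b=cv2.resize(im[130:270,255:325],None,fx=3.9,fy=3.9,interpolation=cv2.INTER_CUBIC)
cv2.imwrite("pics/c22.png",np.hstack([a,b[:546]]))
E
```

```text
[0.6375565  0.04085415 0.15371701] [-1.57192029  0.00493373 -0.16053963] [ 0.58015209  0.81737282 -1.18953518]
```

View pics/c22.png

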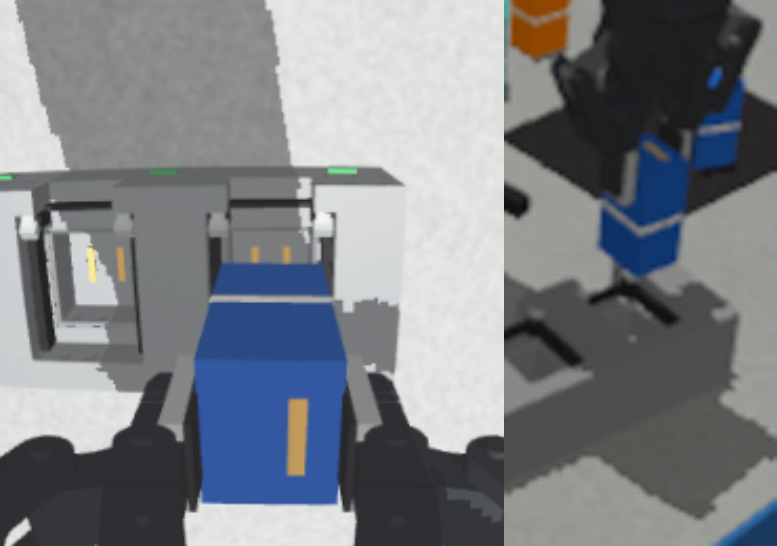

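```bash
python3 - <<'E'
from h import *
im=cv2.imread("pics/w22.png")
a=cv2.resize(im[130:240,130:300],None,fx=4.5,fy=4.5,interpolation=cv2.INTER_CUBIC)
cv2.imwrite("pics/c23.png",a)
E
```

```text
(no output)
```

View pics/c23.png

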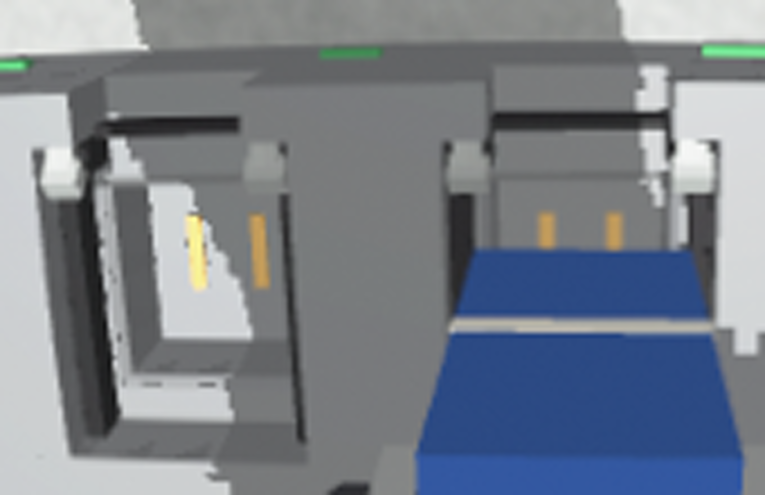

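```bash
python3 - <<'E'
from h import *
d=np.load("w22.npz");K,T=d['K'],d['T']
C=np.array([.6288,-.0334]); R=np.array([[.9872,-.1593],[.1593,.9872]])
def P(n,u,v,z):
    p=onz(K,T,130+u/4.5,130+v/4.5,z,True)[:2]; print(n,p.round(4),(R@(p-C)*1000).round(1))
P('recL',446,145,.056);P('recR',718,145,.056)
P('c1',547,230,.012);P('c2',614,230,.012)
P('packbL',474,250,.0897);P('packbR',692,250,.0897)
P('bay1 rec back L',70,457,.056);P('bay1 rec back R',305,461,.056)
P('bay1 hole floor backL',160,340,.012)
P('deck front edge bay1 mid',400,82,.056)
P('bay1 c1 near/far',197,215,.012);P('.',202,290,.012);P('.',257,215,.012);P('.',263,288,.012)
o=sensors.get_obs();print(o['eef_pos'],(R@(o['eef_pos'][:2]-C)*1000).round(1))
E
```

```text
recL [0.6063 0.0228] [-31.2  51.9]
recR [0.6137 0.0689] [-31.2  98.6]
c1 [0.6357 0.0344] [-4.  68.1]
c2 [0.6379 0.0482] [-4. 82.]
packbL [0.6163 0.0285] [-22.2  59.1]
packbR [0.6215 0.0605] [-22.2  91.5]
bay1 rec back L [ 0.6539 -0.0621] [ 29.3 -24.3]
bay1 rec back R [ 0.6609 -0.015 ] [28.7 23.3]
bay1 hole floor backL [ 0.6466 -0.0543] [ 20.9 -17.8]
deck front edge bay1 mid [0.5941 0.017 ] [-42.3  44.2]
bay1 c1 near/far [ 0.6203 -0.0388] [-7.6 -6.7]
. [ 0.6368 -0.0417] [ 9.2 -7. ]
. [ 0.6225 -0.0257] [-7.5  6.6]
. [ 0.6385 -0.028 ] [8.7 6.8]
[0.63904412 0.04118225 0.15612369] [-1.8 75.3]
```

{"method": "jog_arm", "body": {
  "series": [
    [[1,0.3,-0.05,-1.5,0,0,0],[1,0,0,-1.5,0,0,0],[1,0,0,-0.8,0,0,0],[1,0,0,0,0,0,0],[1,0,0,0,0,0,0]]
  ]
}}

```text
t: 32.15
eef_pos: [0.6424, 0.0403, 0.1179]
tool_rot: [-1.571, -0.0, -0.161]
ft_force: [0.0, -0.5, -1.4]
grip_width: 0.359
```

```bash
python3 - <<'E'
from h import *
o=sensors.get_obs()
C=np.array([.6288,-.0334]); R=np.array([[.9872,-.1593],[.1593,.9872]])
print(o['eef_pos'],o['tool_rot'],o['ft_force'],(R@(o['eef_pos'][:2]-C)*1000).round(1))
im,K,T=shot("wrist","w23.png");np.savez("w23",K=K,T=T)
a=cv2.resize(im[110:230,190:340],None,fx=5,fy=5,interpolation=cv2.INTER_CUBIC)
cv2.imwrite("pics/c24.png",a)
E
```

```text
[0.6423919  0.04031814 0.11793396] [-1.57078319e+00 -1.51440360e-04 -1.60607160e-01] [ 0.03299726 -0.47427966 -1.44300695] [ 1.7 74.9]
```

View pics/c24.png

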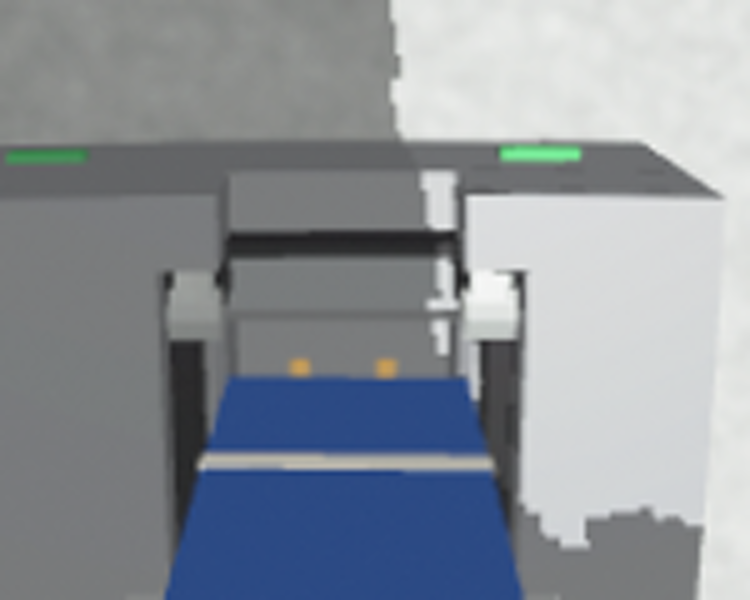

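```bash
python3 - <<'E'
from h import *
d=np.load("w23.npz");K,T=d['K'],d['T']
C=np.array([.6288,-.0334]); R=np.array([[.9872,-.1593],[.1593,.9872]])
def P(n,u,v,z):
    p=onz(K,T,190+u/5,110+v/5,z,True)[:2]; print(n,(R@(p-C)*1000).round(1))
P('recL',163,275,.056);P('recR',524,275,.056)
P('c1',300,368,.012);P('c2',387,368,.012)
P('packbL',230,379,.0539);P('packbR',467,379,.0539)
P('front corner',724,196,.056); P('hole front edge mouth?',340,314,.036);P('floor?',340,314,.012)
E
```

```text
recL [-31.6  51.5]
recR [-31.6  98.6]
c1 [-6.3 68. ]
c2 [-6.3 82.2]
packbL [-16.9  59.9]
packbR [-16.8  91.6]
front corner [-42.4 124.9]
hole front edge mouth? [-21.3  74.6]
floor? [-15.3  74.5]
```

{"method": "jog_arm", "body": {
  "series": [
    [[1,-0.2,-0.03,0,0,0,0],[1,0,0,-0.7,0,0,0],[1,0,0,-0.7,0,0,0],[1,0,0,0,0,0,0],[1,0,0,0,0,0,0]]
  ]
}}

```text
t: 32.7
eef_pos: [0.6399, 0.0399, 0.1032]
tool_rot: [-1.571, 0.001, -0.161]
ft_force: [-0.9, -0.8, -1.0]
grip_width: 0.364
```

```bash
python3 - <<'E'
from h import *
o=sensors.get_obs()
C=np.array([.6288,-.0334]); R=np.array([[.9872,-.1593],[.1593,.9872]])
print(o['eef_pos'],o['tool_rot'],o['ft_force'],(R@(o['eef_pos'][:2]-C)*1000).round(1))
im,K,T=shot("wrist","w24.png");np.savez("w24",K=K,T=T)
a=cv2.resize(im[110:230,190:340],None,fx=5,fy=5,interpolation=cv2.INTER_CUBIC)
cv2.imwrite("pics/c25.png",a)
E
```

```text
[0.63991257 0.03985367 0.10320501] [-1.57104947e+00  1.17865569e-03 -1.60865074e-01] [-0.92256517 -0.78074255 -0.96731008] [-0.7 74.1]
```

View pics/c25.png

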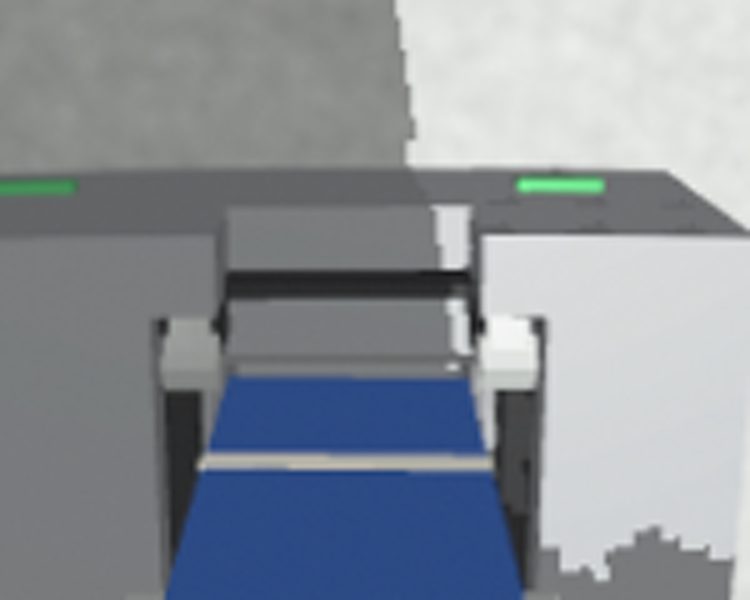

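```bash
cat > m.py <<'E'
from h import *
C=np.array([.6288,-.0334]); R=np.array([[.9872,-.1593],[.1593,.9872]])
def P(K,T,n,u,v,z):
    p=onz(K,T,190+u/5,110+v/5,z,True)[:2]; print(n,(R@(p-C)*1000).round(1))
E
python3 - <<'E'
from m import *
d=np.load("w24.npz");K,T=d['K'],d['T']
P(K,T,'recL',154,320,.056);P(K,T,'recR',545,320,.056)
P(K,T,'packbL',231,378,.0392);P(K,T,'packbR',470,378,.0392)
P(K,T,'mouth',340,359,.036);P(K,T,'mouth',340,372,.036)
E
```

```text
recL [-31.7  51.2]
recR [-31.7  98.6]
packbL [-19.5  59.1]
packbR [-19.4  91.1]
mouth [-21.2  73.7]
mouth [-19.3  73.7]
```

{"method": "jog_arm", "body": {
  "series": [
    [[1,0.05,-0.01,-0.3,0,0,0],[1,0,0,-0.3,0,0,0],[1,0,0,0,0,0,0]]
  ]
}}

```text
t: 33.05
eef_pos: [0.6405, 0.0398, 0.0972]
tool_rot: [-1.571, 0.001, -0.161]
ft_force: [0.2, 0.0, -1.6]
grip_width: 0.36
```

{"method": "jog_arm", "body": {
  "series": [
    [[1,0,0,-0.3,0,0,0],[1,0,0,-0.3,0,0,0],[1,0,0,0,0,0,0]]
  ]
}}

```text
t: 33.35
eef_pos: [0.6404, 0.0398, 0.0911]
tool_rot: [-1.571, 0.001, -0.161]
ft_force: [-0.3, 0.8, -1.4]
grip_width: 0.365
```

{"method": "jog_arm", "body": {
  "series": [
    [[1,0,0,-0.3,0,0,0],[1,0,0,-0.3,0,0,0],[1,0,0,0,0,0,0]]
  ]
}}

```text
t: 33.65
eef_pos: [0.6404, 0.0398, 0.0851]
tool_rot: [-1.571, 0.001, -0.161]
ft_force: [-1.0, -0.8, -1.3]
grip_width: 0.365
```

{"method": "jog_arm", "body": {
  "series": [
    [[1,0,0,-0.3,0,0,0],[1,0,0,-0.3,0,0,0],[1,0,0,-0.2,0,0,0],[1,0,0,0,0,0,0]]
  ]
}}

```text
t: 34.05
eef_pos: [0.6405, 0.0398, 0.0772]
tool_rot: [-1.571, 0.001, -0.161]
ft_force: [-0.1, -0.2, -1.3]
grip_width: 0.367
```

{"method": "jog_arm", "body": {
  "series": [
    [[1,0,0,-0.15,0,0,0],[1,0,0,0,0,0,0]]
  ]
}}

```text
t: 34.25
eef_pos: [0.6409, 0.0398, 0.0763]
tool_rot: [-1.571, -0.0, -0.161]
ft_force: [-0.2, 0.3, -1.3]
grip_width: 0.364
```

{"method": "jog_arm", "body": {
  "series": [
    [[1,0,0,-0.15,0,0,0],[1,0,0,0,0,0,0]]
  ]
}}

```text
t: 34.45
eef_pos: [0.6411, 0.0398, 0.0761]
tool_rot: [-1.571, -0.001, -0.161]
ft_force: [-0.9, 0.6, 3.8]
grip_width: 0.362
```

{"method": "jog_arm", "body": {
  "series": [
    [[1,0,0,-0.15,0,0,0],[1,0,0,0,0,0,0],[0.35,0,0,0,0,0,0],[0.35,0,0,0,0,0,0],[0.35,0,0,0,0,0,0]]
  ]
}}

```text
t: 34.95
eef_pos: [0.6408, 0.0398, 0.0731]
tool_rot: [-1.571, 0.0, -0.161]
ft_force: [0.7, -0.2, 0.3]
grip_width: 0.649
```

{"method": "jog_arm", "body": {
  "series": [
    [[0.35,0,0,2,0,0,0],[0.35,0,0,4,0,0,0],[0.35,0,0,4,0,0,0],[0,0,0,4,0,0,0],[0,0,0,2,0,0,0]]
  ]
}}

```text
t: 35.45
eef_pos: [0.6423, 0.0399, 0.2375]
tool_rot: [-1.569, -0.006, -0.161]
ft_force: [0.3, 0.2, -0.3]
grip_width: 0.954
```

```bash
python3 - <<'E'
from h import *
o=sensors.get_obs();print(o['eef_pos'],o['tool_rot'])
im,K,T=shot("wrist","w25.png")
im2,K,T=shot("scene","s25.png")
cv2.imwrite("pics/c26.png",np.hstack([cv2.resize(im[:,100:500],(400,384)),cv2.resize(im2[120:270,200:350],(384,384))]))
im,K,T=shot("top","t25.png")
hsv=cv2.cvtColor(im,cv2.COLOR_BGR2HSV); m=cv2.inRange(hsv,(105,120,60),(125,255,255)); m=m*(hsv[:,:,2]>150)
n,l,s,c=cv2.connectedComponentsWithStats(m)
for i in range(1,n):
    if 60<s[i,4]<1000: print(c[i],s[i,4],onz(K,T,*c[i],.074))
E
```

```text
[0.64229685 0.03987296 0.2375464 ] [-1.56945548 -0.00584377 -0.16085819]
[135.76436782 206.75862069] 174 [0.49916694 0.27652676 0.074     ]
```

View pics/c26.png

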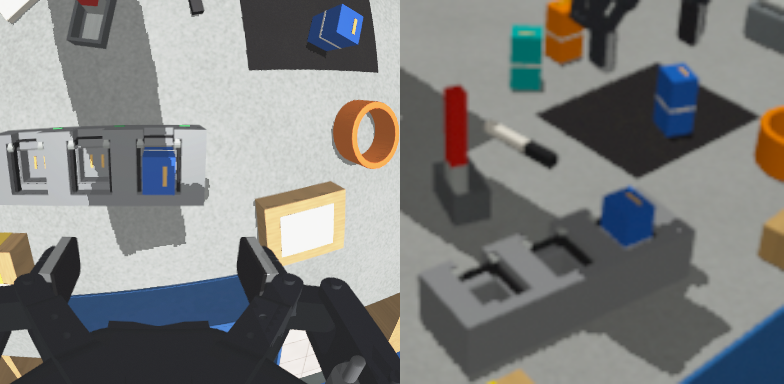

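{"method": "jog_arm", "body": {
  "series": [
    [[0,-2.3,3.95,0,0,0,-0.05],[0,-2.3,3.95,0,0,0,-0.05],[0,-2.3,3.95,0,0,0,-0.05],[0,-2.3,3.95,0,0,0,-0.05],[0,-2.3,3.95,0,0,0,-0.05]]
  ]
}}

```text
t: 36.1
eef_pos: [0.5238, 0.2381, 0.2307]
tool_rot: [-1.574, 0.003, -0.413]
ft_force: [0.8, 0.6, -0.9]
grip_width: 0.999
```

{"method": "jog_arm", "body": {
  "series": [
    [[0,-2.3,3.95,0,0,0,-0.05],[0,0,0,0,0,0,0],[0,0,0,0,0,0,0],[0,0,0,0,0,0,0]]
  ]
}}

```text
t: 36.5
eef_pos: [0.5028, 0.2759, 0.2319]
tool_rot: [-1.573, 0.001, -0.461]
ft_force: [1.3, 0.2, -0.0]
grip_width: 0.999
```

```bash
python3 - <<'E'
from h import *
o=sensors.get_obs();print(o['eef_pos'],o['tool_rot'])
im,K,T=shot("wrist","w26.png");np.savez("w26",K=K,T=T)
cv2.imwrite("pics/c27.png",cv2.resize(im[130:230,200:320],None,fx=5,fy=5,interpolation=cv2.INTER_CUBIC))
E
```

```text
[0.50275506 0.27585584 0.23193692] [-1.57300904e+00  9.65163054e-04 -4.61324528e-01]
```

View pics/c27.png

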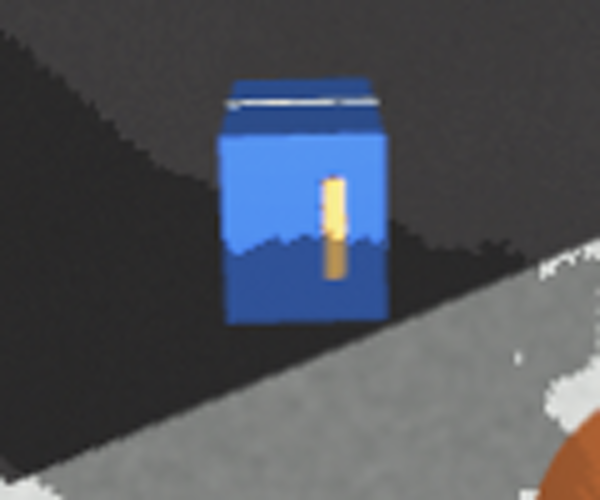

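```bash
python3 - <<'E'
from h import *
d=np.load("w26.npz");K,T=d['K'],d['T']
q=np.array([onz(K,T,200+u/5,130+v/5,.074,True) for u,v in [(219,135),(386,133),(388,320),(227,323)]])
print(q.mean(0).round(4),[np.linalg.norm(q[i]-q[i-1]).round(4) for i in range(4)])
for a,b in [(0,3),(1,2)]: w=q[b]-q[a]; print('x dir',np.arctan2(w[1],w[0]))
for a,b in [(0,1),(3,2)]: w=q[b]-q[a]; print('y dir-90',np.arctan2(w[1],w[0])-np.pi/2)
E
```

```text
[0.5028 0.2781 0.074 ] [np.float64(0.0385), np.float64(0.0325), np.float64(0.0383), np.float64(0.0324)]
x dir -0.4326248291469462
x dir -0.4343318188501271
y dir-90 -0.44854379314099235
y dir-90 -0.44155783821091377
```

{"method": "jog_arm", "body": {
  "series": [
    [[0,0,0.15,-4,0,0,0.02],[0,0,0,-4,0,0,0],[0,0,0,-4,0,0,0],[0,0,0,-3,0,0,0],[0,0,0,-1,0,0,0]]
  ]
}}

```text
t: 37.05
eef_pos: [0.5011, 0.2753, 0.0692]
tool_rot: [-1.577, 0.004, -0.444]
ft_force: [-0.6, 0.6, 0.6]
grip_width: 1.001
```

{"method": "jog_arm", "body": {
  "series": [
    [[0,0,0,0,0,0,0],[0,0,0,0,0,0,0],[0,0,0,0,0,0,0]]
  ]
}}

```text
t: 37.35
eef_pos: [0.5046, 0.2789, 0.0755]
tool_rot: [-1.567, -0.002, -0.441]
ft_force: [-0.6, 0.7, -0.1]
grip_width: 1.002
```

{"method": "jog_arm", "body": {
  "series": [
    [[0,-0.1,0,-0.5,0,0,0],[0,0,0,0,0,0,0],[0,0,0,0,0,0,0],[0,0,0,0,0,0,0]]
  ]
}}

```text
t: 37.75
eef_pos: [0.5019, 0.2785, 0.0686]
tool_rot: [-1.57, -0.0, -0.441]
ft_force: [-0.2, -1.2, -0.5]
grip_width: 1.001
```

{"method": "jog_arm", "body": {
  "series": [
    [[0,0.05,0,-0.3,0,0,0],[0,0,0,0,0,0,0],[1,0,0,0,0,0,0],[1,0,0,0,0,0,0],[1,0,0,0,0,0,0]]
  ]
}}

```text
t: 38.25
eef_pos: [0.5023, 0.2783, 0.0653]
tool_rot: [-1.571, 0.0, -0.441]
ft_force: [0.2, 0.5, 0.1]
grip_width: 0.514
```

{"method": "jog_arm", "body": {
  "series": [
    [[1,0,0,0,0,0,0],[1,0,0,0,0,0,0],[1,0,0,0,0,0,0],[1,0,0,0,0,0,0]]
  ]
}}

```text
t: 38.65
eef_pos: [0.5026, 0.2784, 0.0656]
tool_rot: [-1.57, -0.0, -0.441]
ft_force: [0.9, 0.5, 1.7]
grip_width: 0.364
```

{"method": "jog_arm", "body": {
  "series": [
    [[1,0,0,1,0,0,0],[1,0,0,3,0,0,0],[1,0,0,4,0,0,0],[1,0,0,4,0,0,0],[1,0,0,0,0,0,0]]
  ]
}}

```text
t: 39.15
eef_pos: [0.5055, 0.28, 0.1923]
tool_rot: [-1.561, -0.007, -0.441]
ft_force: [0.7, 0.1, 0.1]
grip_width: 0.364
```

{"method": "jog_arm", "body": {
  "series": [
    [[1,1.27,-4.3,0,0,0,0.031],[1,1.27,-4.3,0,0,0,0.031],[1,1.27,-4.3,0,0,0,0.031],[1,1.27,-4.3,0,0,0,0.031],[1,1.27,-4.3,0,0,0,0.031]]
  ]
}}

```text
t: 39.65
eef_pos: [0.5654, 0.0616, 0.1847]
tool_rot: [-1.571, 0.001, -0.284]
ft_force: [0.6, 0.1, -0.9]
grip_width: 0.364
```

{"method": "jog_arm", "body": {
  "series": [
    [[1,1.27,-4.3,0,0,0,0.031],[1,1.27,-4.3,0,0,0,0.031],[1,1.27,-4.3,0,0,0,0.031],[1,1.24,-4.3,0,0,0,0.032],[1,0,0,0,0,0,0]]
  ]
}}

```text
t: 40.15
eef_pos: [0.6166, -0.1145, 0.1841]
tool_rot: [-1.573, 0.0, -0.168]
ft_force: [0.0, -0.3, -1.6]
grip_width: 0.358
```

{"method": "jog_arm", "body": {
  "series": [
    [[1,0,0,-3,0,0,0],[1,0,0,-3,0,0,0],[1,0,0,-0.8,0,0,0],[1,0,0,0,0,0,0],[1,0,0,0,0,0,0]]
  ]
}}

```text
t: 40.65
eef_pos: [0.6167, -0.1083, 0.1182]
tool_rot: [-1.571, -0.001, -0.16]
ft_force: [-0.6, 0.5, -0.6]
grip_width: 0.366
```

```bash
python3 - <<'E'
from m import *
o=sensors.get_obs()
print(o['eef_pos'],o['tool_rot'],o['ft_force'],(R@(o['eef_pos'][:2]-C)*1000).round(1))
im,K,T=shot("wrist","w27.png");np.savez("w27",K=K,T=T)
cv2.imwrite("pics/c28.png",cv2.resize(im[110:230,190:340],None,fx=5,fy=5,interpolation=cv2.INTER_CUBIC))
E
```

```text
[ 0.6166714  -0.10832063  0.11823964] [-1.57079652e+00 -6.82384644e-04 -1.60325836e-01] [-0.55460592  0.500899   -0.59991981] [ -0.  -75.9]
```

View pics/c28.png

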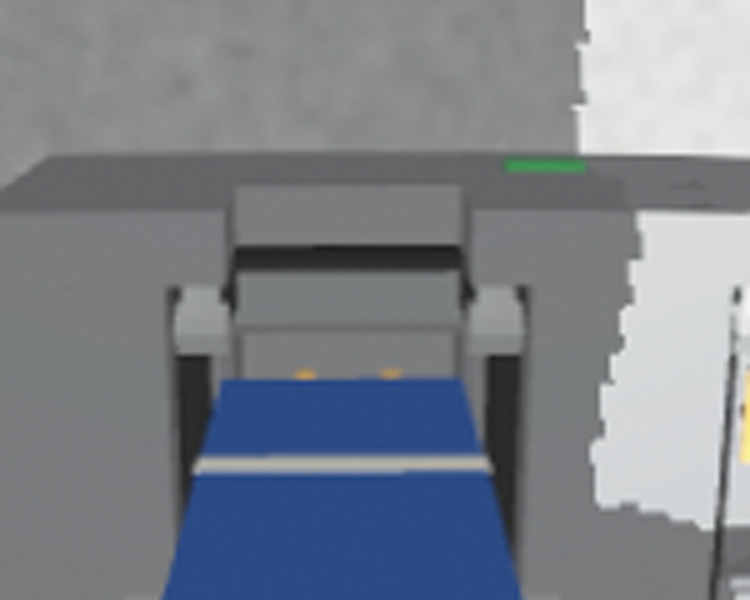

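```bash
python3 - <<'E'
from m import *
d=np.load("w27.npz");K,T=d['K'],d['T']
P(K,T,'recL',168,290,.056);P(K,T,'recR',530,290,.056)
P(K,T,'c1',305,375,.012);P(K,T,'c2',390,374,.012)
P(K,T,'packbL',222,380,.0546);P(K,T,'packbR',462,380,.0546)
P(K,T,'mouth',340,327,.036)
E
```

```text
recL [-31.2 -98.7]
recR [-31.2 -51.4]
c1 [ -6.7 -82. ]
c2 [ -6.8 -68.1]
packbL [-18.5 -92. ]
packbR [-18.5 -59.9]
mouth [-21.  -76.3]
```

{"method": "jog_arm", "body": {
  "series": [
    [[1,-0.02,0.09,-0.5,0,0,0],[1,0,0,-0.5,0,0,0],[1,0,0,-0.5,0,0,0],[1,0,0,0,0,0,0],[1,0,0,0,0,0,0]]
  ]
}}

```text
t: 41.2
eef_pos: [0.6159, -0.1078, 0.102]
tool_rot: [-1.571, 0.001, -0.161]
ft_force: [0.0, -0.2, -0.4]
grip_width: 0.365
```

```bash
python3 - <<'E'
from m import *
o=sensors.get_obs()
print(o['eef_pos'],o['tool_rot'],o['ft_force'],(R@(o['eef_pos'][:2]-C)*1000).round(1))
im,K,T=shot("wrist","w28.png");np.savez("w28",K=K,T=T)
cv2.imwrite("pics/c29.png",cv2.resize(im[110:230,190:340],None,fx=5,fy=5,interpolation=cv2.INTER_CUBIC))
E
```

```text
[ 0.61587809 -0.10780249  0.10199994] [-1.57080834e+00  6.95090508e-04 -1.60882066e-01] [ 0.02835315 -0.22368051 -0.43435976] [ -0.9 -75.5]
```

View pics/c29.png

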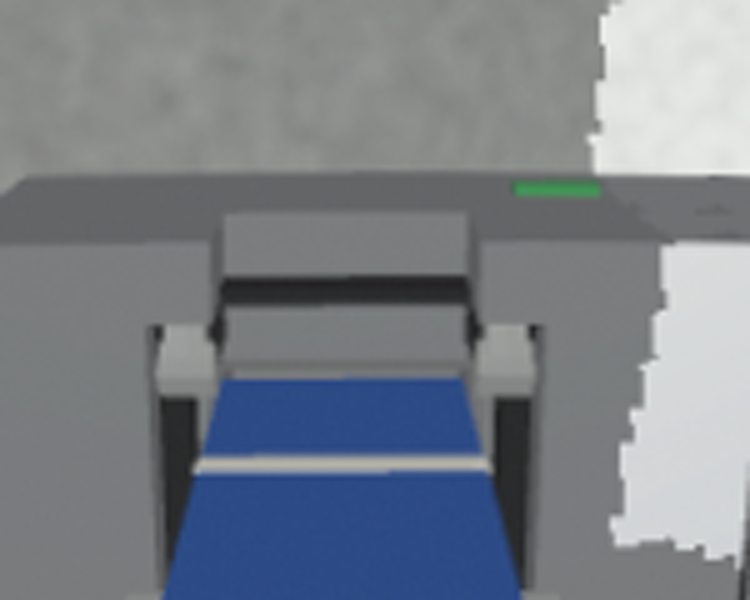

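```bash
python3 - <<'E'
from m import *
d=np.load("w28.npz");K,T=d['K'],d['T']
P(K,T,'recL',148,327,.056);P(K,T,'recR',543,327,.056)
P(K,T,'packbL',222,380,.0384);P(K,T,'packbR',462,380,.0384)
P(K,T,'mouth',340,366,.036)
E
```

```text
recL [-31.3 -98.9]
recR [-31.3 -51.3]
packbL [-19.5 -91.6]
packbR [-19.4 -59.5]
mouth [-20.7 -75.8]
```

{"method": "jog_arm", "body": {
  "series": [
    [[1,0.08,0.04,-0.2,0,0,0],[1,0,0,-0.3,0,0,0],[1,0,0,0,0,0,0]]
  ]
}}

```text
t: 41.55
eef_pos: [0.6166, -0.1073, 0.0968]
tool_rot: [-1.571, 0.001, -0.161]
ft_force: [-0.8, 0.2, -1.1]
grip_width: 0.358
```

{"method": "jog_arm", "body": {
  "series": [
    [[1,0,0,-0.3,0,0,0],[1,0,0,-0.3,0,0,0],[1,0,0,0,0,0,0]]
  ]
}}

```text
t: 41.85
eef_pos: [0.6164, -0.1073, 0.0906]
tool_rot: [-1.571, 0.001, -0.161]
ft_force: [-0.6, 0.6, -1.9]
grip_width: 0.36
```

{"method": "jog_arm", "body": {
  "series": [
    [[1,0,0,-0.3,0,0,0],[1,0,0,-0.3,0,0,0],[1,0,0,0,0,0,0]]
  ]
}}

```text
t: 42.15
eef_pos: [0.6165, -0.1073, 0.0847]
tool_rot: [-1.571, 0.001, -0.161]
ft_force: [-0.0, 0.9, -1.9]
grip_width: 0.361
```

{"method": "jog_arm", "body": {
  "series": [
    [[1,0,0,-0.3,0,0,0],[1,0,0,-0.3,0,0,0],[1,0,0,-0.2,0,0,0],[1,0,0,0,0,0,0]]
  ]
}}

```text
t: 42.55
eef_pos: [0.6166, -0.1074, 0.0768]
tool_rot: [-1.571, 0.001, -0.161]
ft_force: [-0.3, 0.4, -1.4]
grip_width: 0.363
```

{"method": "jog_arm", "body": {
  "series": [
    [[1,0,0,-0.2,0,0,0],[1,0,0,0,0,0,0]]
  ]
}}

```text
t: 42.75
eef_pos: [0.6173, -0.1075, 0.0756]
tool_rot: [-1.571, -0.001, -0.161]
ft_force: [-0.2, 0.9, 0.1]
grip_width: 0.361
```

{"method": "jog_arm", "body": {
  "series": [
    [[1,0,0,-0.2,0,0,0],[1,0,0,0,0,0,0]]
  ]
}}

```text
t: 42.95
eef_pos: [0.6173, -0.1075, 0.0755]
tool_rot: [-1.571, -0.002, -0.161]
ft_force: [-3.3, 0.1, 8.5]
grip_width: 0.359
```

Bottomed at the predicted height (0.0756). Releasing and retreating.

{"method": "jog_arm", "body": {
  "series": [
    [[1,0,0,0,0,0,0],[0.35,0,0,0,0,0,0],[0.35,0,0,0,0,0,0],[0.35,0,0,0,0,0,0],[0.35,0,0,0,0,0,0]]
  ]
}}

```text
t: 43.45
eef_pos: [0.6168, -0.1074, 0.0729]
tool_rot: [-1.571, 0.001, -0.161]
ft_force: [-0.4, 0.2, -0.4]
grip_width: 0.646
```

{"method": "jog_arm", "body": {
  "series": [
    [[0.35,0,0,2,0,0,0],[0.35,0,0,4,0,0,0],[0.35,0,0,4,0,0,0],[0.35,0,0,4,0,0,0],[0.35,0,0,4,0,0,0]]
  ]
}}

```text
t: 43.95
eef_pos: [0.6167, -0.1073, 0.2547]
tool_rot: [-1.571, 0.0, -0.161]
ft_force: [0.8, 0.7, -0.7]
grip_width: 0.649
```

{"method": "jog_arm", "body": {
  "series": [
    [[0,-4,0,0,0,0,0],[0,-4,0,0,0,0,0],[0,-4,0,0,0,0,0],[0,-3,-1,0,0,0,0],[0,0,0,0,0,0,0]]
  ]
}}

```text
t: 44.45
eef_pos: [0.4632, -0.1177, 0.2536]
tool_rot: [-1.571, 0.002, -0.163]
ft_force: [0.7, 0.5, -1.0]
grip_width: 1.002
```

```bash
python3 - <<'E'
from m import *
o=sensors.get_obs();print(o['t'],o['eef_pos'],o['tool_rot'])
im,K,T=shot("wrist","w29.png")
im2,K,T=shot("scene","s29.png")
cv2.imwrite("pics/c30.png",np.hstack([cv2.resize(im,(400,300)),cv2.resize(im2[120:270,170:370],(400,300))]))
im,K,T=shot("top","t29.png")
hsv=cv2.cvtColor(im,cv2.COLOR_BGR2HSV); m=cv2.inRange(hsv,(105,120,60),(125,255,255))
n,l,s,c=cv2.connectedComponentsWithStats(m)
for i in range(1,n):
    if 60<s[i,4]<1000: p=onz(K,T,*c[i],.084)[:2]; print(c[i],s[i],p,(R@(p-C)*1000).round(1))
E
```

```text
44.45 [ 0.46323182 -0.11774444  0.25357647] [-1.57123032  0.00203145 -0.16264244]
[237.07083333 145.51666667] [229 136  17  21 240] [0.63654767 0.03994967] [-4.  73.6]
[300.89837398 154.77235772] [292 145  18  21 246] [ 0.61226159 -0.10777172] [ -4.5 -76.1]
```

View pics/c30.png

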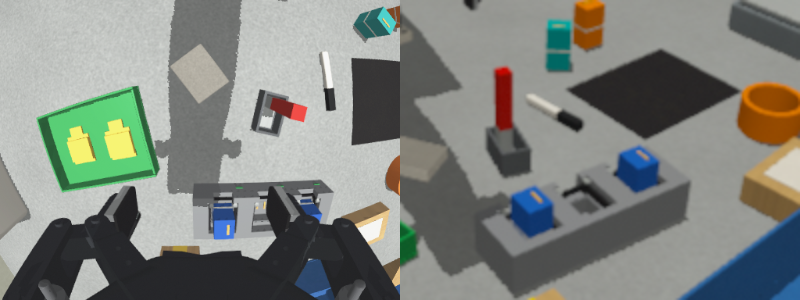

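View pics/t29.png

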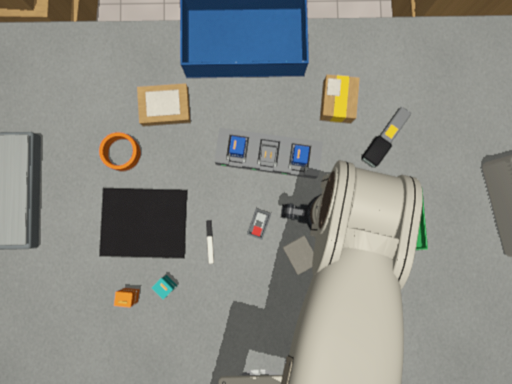

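View pics/s29.png

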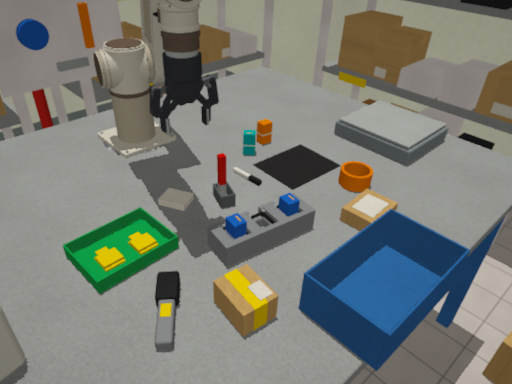

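Both covers are in the tray, both packs stand in bays 2 and 0 at equal height, the lever stands in its holder, and the bystanders haven't moved.

```bash
python3 -c "
from h import *
a=cv2.imread('pics/scene0.png');im,K,T=shot('scene');h=lambda i:cv2.connectedComponentsWithStats(cv2.inRange(cv2.cvtColor(i,cv2.COLOR_BGR2HSV)[140:200,205:235],(0,150,100),(6,255,255)))
print(h(a)[2:],h(im)[2:]); print(order.close_job())"
```

```text
(array([[   0,    0,   30,   60, 1564],
       [  12,   14,    9,   31,  236]], dtype=int32), array([[14.21994885, 29.55754476],
       [16.3559322 , 29.11864407]])) (array([[   0,    0,   30,   60, 1559],
       [  12,   14,    9,   31,  241]], dtype=int32), array([[14.19756254, 29.60551636],
       [16.45643154, 28.81742739]]))
the job is handed in; nothing more can be done
None
```

I finished the job and handed it in at about t = 44.5 s; no verdict is reported. I levered off the two covers present (bays 0 and 2; bay 1 was already open) and put them in the green tray. I stood the lever back in its holder, then plugged the two blue packs into bays 2 and 0.

- **Packs:** both bottomed at the predicted tool height (0.076 m) with 4–8 N of contact force. They look upright and equally deep in the last pictures.
- **Covers:** both lie flat in the tray.
- **Lever:** it sits in the image where it did at the start, to within half a pixel.
- **Other things on the bench:** by eye, the bystanders and the orange and turquoise look-alikes are where they were.
- **Disagreement:** the top camera read about 3 mm nearer the robot in x than the wrist camera. I followed the wrist camera, and the insertions agreed with it.

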